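# Tip the stopper hopper into the tray

## Robot

A 6-joint arm with a two-finger parallel gripper is mounted at the origin on the work surface. World frame = base frame: x ahead of the robot, y to its left, z up, the work surface at z = 0. Lengths are in m, angles in rad, forces in N, time in s.
With the tool pointing down it reaches from about 0.325 to 0.9 m from the base axis. Payload 6.1 kg.
Tool frame: the origin (TCP) lies on the front face of the gripper's body, between the roots of the fingers; the fingertips stand 70 mm ahead of it and the grasp point (between the pads) lies 51 mm ahead of it; x points along the fingers, y is the direction in which the jaws open and shut, and the axes are right-handed (so a half turn about x gives the same grasp; the last joint's range is limited). The gripper opens to 87 mm and grips with 3 to 60 N. Pads are 19 mm wide; open, the fingers measure 117 mm over their backs; the gripper's body (75 mm by 190 mm) begins 51 mm behind the grasp point.
Start: joints at [-1.44, 0.22, 1.526, -0, 1.395, -0.126], TCP at [0.159, -0.604, 0.292] pointing down, gripper open.
Joint ranges: [-2.98, 2.98], [-0.91, 2.08], [0.09, 2.57], [-1.24, 4.39], [0.2, 2.65], [-2.68, 2.68]. Speed limits (rad/s): [2.57, 2.57, 3.01, 3.14, 3.14, 3.14].

## Interface

Orientations are given as a 3x3 rotation matrix whose columns are the frame's x, y, z axes.
In Python, from rig import r gives the robot as it stands.
- The arm moves only by the tool arm_command, never from a script. Its argument "commands" is a list of rows, each an object with "offset": the shift along the tool's x, y, z as a fraction of full scale, a list of three; "delta_rot": the turn, a rotation vector about the tool's x, y, z as a fraction of full scale, a list of three. In form: [{"offset": [x, y, z], "delta_rot": [rx, ry, rz]}, ...]. A call has 1 to 5 rows; each row is the pose to reach, as a shift and turn from the pose commanded when the call began, along the tool's axes at that moment, turning the shorter way round; what a row does not reach only later rows make up. Full scale, the value 1, is 1 m for a shift and pi rad for a turn. A row lasts 1/10 s, in which the tool goes at most 50 mm and 8.59 degrees, less where a joint would pass 70% of its speed; a pose out of reach is approached as far as the arm can. A call with a number of a shift or a turn outside -1 to 1 is refused whole. A call with a gripper value outside its range is refused whole. "fingers" is the closure, from -1 (fully open) to 1 (shut), set as the call begins (left out, the last holds). The fingers move at their own pace and stop on an object; "force" is the grip in N (left out, the last holds). Time passes only in rows, so rows that repeat a pose let the fingers close. It gives the time, the measured TCP pose, the force and the opening at its end, in the units of the state.
- r.get_obs(): the state, without advancing time (a new reading comes with each control period).
- r.snapshot(name): name is "scene" or "side" or "wrist"; returns (picture, depth): 480x640x3 uint8, blue, green, red; 480x640 float32, m along the optical axis (not along the pixel's ray), 0 where there is no reading.
- r.camera_model(name): a dict with "K" (3x3 intrinsics, pixels), "eye" and "rotation" of the camera in the world. Camera axes: x right, y down, z forward; pixel columns grow to the right and rows downward; lengths in m; the calibration is good to about 2 mm. A picture is of the moment at which its call begins: read the wrist's pose just before it. camera_model takes no time and is no camera call; for the wrist camera it gives the pose at the moment of the call.
- r.close_job(): hands the job in, once; it reports no verdict.
The state is a dict: "time_s": time; "qpos": joint angles; "joint_vel": joint speeds; "tau": joint torques, N m; "position": TCP position; "eef_rot": TCP orientation; "force": force on the tool from outside, world axes, zero at the start; "ft_torque": the same for the moment, N m; "width": finger opening in m.
Only numpy, scipy, OpenCV 4.12 (cv2) and the standard library are available. Lean on these libraries where they do the work, as an engineer would, in place of code of your own. Each camera call takes 0.05 s, during which the arm holds its last target. There are 200 camera calls.

## Task

Slide the clear sash of the stopper dispenser all the way up by its red handle, then pull the blue bin's orange bar forward and down until the bin meets its stop and all five stoppers have tipped out into the white tray. Then swing the empty bin fully back home and slide the sash fully down again, leaving the stoppers in the tray where it stands and the other things on the bench where they are.

Things in the scene. Friction and masses are not known exactly. Their poses are not given: they have to be found in the camera images.
- dispenser: White and aluminium frame fixed to the bench, 298 wide, 160 deep, 454 high. Origin: on the bench, in its front plane, at the bin's mid width; its -x points out of the front, +y to the left seen from the robot, turned up to 14 degrees. Cheeks 130 high at y -188 to -180 and 90 to 98; behind the sash (x 30 to 44) its guides rise to 440 at y -194 to -180 and 90 to 104.
- sash (a joint): Slide of the clear sash, m: 0 = fully down, 0.21 = fully up at its stop. Stays where it is left; about 9 N raises it, 3 N lowers it. Panel 276 wide, 135 high, just in front of the front plane (dispenser x -8 to 0); bottom edge 90 above the bench when down. Down, it covers the orange bar and would block the bin; the bin is clear only with the sash fully up.
- sash_handle (a point): On the sash's red fin handle, a block 16 wide (dispenser y), 26 high, 46 long, standing straight out of the sash (dispenser x -52 to -6). The point is in the middle of its width and height, 34 in front of the front plane, at dispenser y +45, 112 above the bench when down. Pinch it across the 16, or push it from below or above. Moves with the sash.
- bin (a joint): Hinge of the blue rocker bin, rad: 0 = home, 1.75 = tipped forward at its stop. Stays where it is left; 4 to 6 N at the orange bar swing it either way. Bin 104 wide, 130 deep, 96 high, open on top; its sloping front becomes a 45 degree chute at the stop and the stoppers pour over its edge, about 55 in front of the front plane, 90 above the bench.
- pivot (a point): Fixed point on the bin's hinge axis at mid width; the axis runs along the dispenser's y, 20 behind its front plane, 115 above the bench.
- pull_bar (a point): Middle of the orange round bar, diameter 14, out of the bin's right (-y) side along dispenser y from -52 to -168; the point is at y -145. Home: 5 in front of the hinge axis and 73 above it; at the stop 71 in front of it and 18 below. Open behind and below. A finger tilted 45 degrees hooks behind it, under the raised sash, and pulls; pushed from below and in front the bin goes home. Stay off the bin's own sweep.
- tray: White open tray, 190 x 165 (its x, y), 45 high, walls and floor 5; loose, 0.6 kg, standing in front of the dispenser under the bin's front edge. Origin: centre of its underside.
- cap0: Red tube stopper: a round cap of diameter 22, 14 high, with a black rubber plug of diameter 16 and 10 high; 14 g. At the start it stands in the bin. Origin: centre of the cap's flat face.
- cap1: Yellow tube stopper: a round cap of diameter 22, 14 high, with a black rubber plug of diameter 16 and 10 high; 14 g. At the start it stands in the bin. Origin: centre of the cap's flat face.
- cap2: Green tube stopper: a round cap of diameter 22, 14 high, with a black rubber plug of diameter 16 and 10 high; 14 g. At the start it stands in the bin. Origin: centre of the cap's flat face.
- cap3: Second red tube stopper: a round cap of diameter 22, 14 high, with a black rubber plug of diameter 16 and 10 high; 14 g. At the start it stands in the bin. Origin: centre of the cap's flat face.
- cap4: Second yellow tube stopper: a round cap of diameter 22, 14 high, with a black rubber plug of diameter 16 and 10 high; 14 g. At the start it stands in the bin. Origin: centre of the cap's flat face.
- tube_rack: Bystander: grey rack of capped tubes, 150 x 60, 100 high, left of the dispenser. Origin under its centre.
- reagent: Bystander: amber bottle, diameter 60, 140 high, right of the dispenser. Origin under its centre.
- pot: Bystander: white specimen pot with red lid, diameter 56, 60 high, left of the tray. Origin under its centre.
- marker: Bystander: black marker pen with red cap, 120 long, 14 high, lying right of the tray. Origin near its middle, underneath.
- timer: Bystander: white timer, 70 x 70 x 20, on the left of the bench. Origin under its centre.
- scanner: Bystander: black hand scanner lying down, 138 long, 65 wide, 40 high, on the left of the bench. Origin under its handle.
- mouse: Bystander: black computer mouse, 100 x 60 x 32, on the right of the bench. Origin under its centre.

How it is judged:
By the outcome, as a careful person would: the job done as asked, in the order asked, and still so for the second after the job is handed in, with the robot touching nothing.
It also fails if it takes over 72 s, if anything falls off the work surface, if the arm or the gripper's body presses on something with over 40 N, if the wrist force passes 120 N, or if a joint passes its speed limit or range.

## Working session

There is one attempt and no reset: what is moved stays moved. The work goes in short steps, Python scripts to look and compute and a tool call to move; the robot and the scene stay as the last step left them, time stands still between calls to the robot, and variables do not carry over. Pictures are saved under pics/ and viewed, on a budget of 10 in all, crops included, one or two more only if the job needs it, and the job is handed in when it is done.

Besides the shell and the picture viewer there is one more tool, called after "Call:" by a JSON object that holds its "fn" and its "kwargs", one argument or row to a line. arm_command: Moves the arm, as the interface text tells. Its arguments: {"type":"object","properties":{"commands":{"type":"array"},"fingers":{"type":"number"},"force":{"type":"number"}},"required":["commands"]}

```bash
ls; mkdir -p pics
python3 - <<'E'
from rig import r
import cv2,numpy as np
o=r.get_obs();print(o['time_s'],o['position'],o['eef_rot'],o['qpos'])
for n in('scene','side'):
    p,d=r.snapshot(n);cv2.imwrite(f'pics/{n}0.png',p);np.savez(f'pics/{n}0.npz',p=p,d=d);m=r.camera_model(n);print(n,m)
E
```

```text
pics
0.0 [ 0.1586354  -0.60403069  0.2911375 ] [[-2.69659185e-04  2.53909814e-01 -9.67227860e-01]
 [ 1.92126387e-03 -9.67225979e-01 -2.53909855e-01]
 [-9.99998118e-01 -1.92676907e-03 -2.27006383e-04]] [-1.44015313e+00  2.21227610e-01  1.52760867e+00 -1.73427819e-05
  1.39469640e+00 -1.26074429e-01]
scene {'K': array([[576.39398764,   0.        , 313.0384256 ],
       [  0.        , 576.39398764, 247.02149588],
       [  0.        ,   0.        ,   1.        ]]), 'eye': array([1.36199852, 0.13632764, 1.30379357]), 'rotation': array([[-0.24258605,  0.80060866, -0.54788483],
       [ 0.97011821,  0.2029661 , -0.13294898],
       [ 0.00476194, -0.56376461, -0.82592178]])}
side {'K': array([[474.03977578,   0.        , 326.49811972],
       [  0.        , 474.03977578, 251.02470313],
       [  0.        ,   0.        ,   1.        ]]), 'eye': array([0.38949983, 0.93910714, 0.96456369]), 'rotation': array([[-0.98295822, -0.12027291,  0.13902363],
       [-0.18382271,  0.63677656, -0.74881562],
       [ 0.00153524, -0.76161016, -0.64803364]])}
```

View pics/scene0.png

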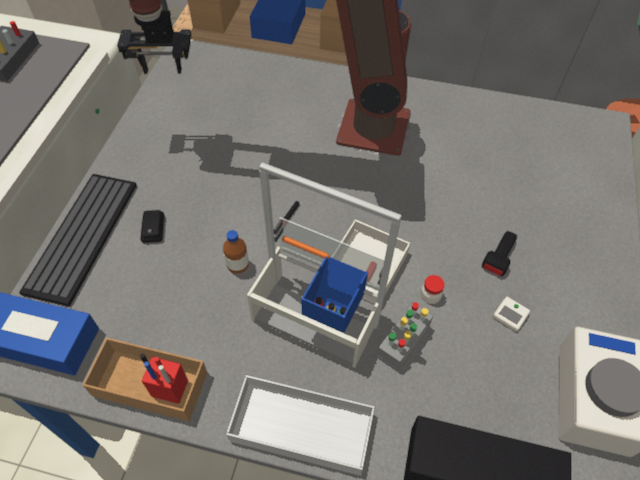

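View pics/side0.png

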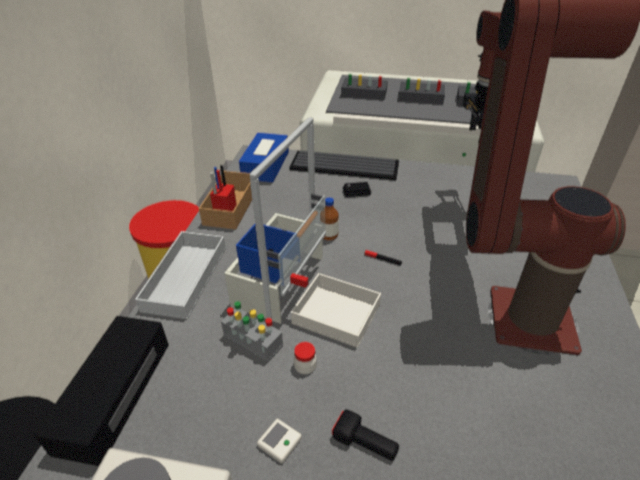

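Both views show the dispenser with its front toward the robot. The orange bar is at about (305,247) in the scene view and the red handle at about (299,281) in the side view. The tray is in front, with the pot beside it. Next I'll fit the frame from depth.

```bash
cat > h.py <<'E'
import numpy as np,cv2
from rig import r
def cloud(n,d):
    m=r.camera_model(n);K=m['K'];v,u=np.mgrid[0:480,0:640]
    c=np.stack([(u-K[0,2])/K[0,0]*d,(v-K[1,2])/K[1,1]*d,d],-1)
    return c@m['rotation'].T+m['eye']
def proj(n,P):
    m=r.camera_model(n);c=(np.atleast_2d(P)-m['eye'])@m['rotation'];q=c@m['K'].T
    return q[:,:2]/q[:,2:]
E
python3 - <<'E'
from h import *
for n in('scene','side'):
    z=np.load(f'pics/{n}0.npz');p,d=z['p'],z['d'];W=cloud(n,d);ok=d>0
    b=ok&(W[...,2]>.425)&(W[...,2]<.47)&(W[...,0]>.4)&(W[...,0]<.95)&(abs(W[...,1])<.35)
    Q=W[b];print(n,'beam',len(Q))
    if len(Q)>20:
        (cx,cy),(w,h),a=cv2.minAreaRect(Q[:,:2].astype(np.float32));print(cx,cy,w,h,a,Q[:,2].max())
        vx=cv2.fitLine(Q[:,:2].astype(np.float32),cv2.DIST_HUBER,0,.01,.01).ravel();print('line',vx)
    hsv=cv2.cvtColor(p,cv2.COLOR_BGR2HSV).astype(int);H,S,V=hsv[...,0],hsv[...,1],hsv[...,2]
    box=ok&(W[...,0]>.4)&(W[...,0]<.95)&(abs(W[...,1])<.3)&(W[...,2]>.06)
    for nm,mk in(('orange',(H>5)&(H<16)&(S>150)&(V>110)),('red',((H<5)|(H>174))&(S>120)&(V>90))):
        k,l,st,c=cv2.connectedComponentsWithStats((mk&box).astype(np.uint8))
        for i in range(1,k):
            if st[i,4]>25: 
                q=W[l==i];print(nm,c[i],st[i,4],q.mean(0).round(4),q.min(0).round(3),q.max(0).round(3))
                if nm=='orange' : print(cv2.fitLine(q.astype(np.float32),cv2.DIST_HUBER,0,.01,.01).ravel())
    # tray: rim 
    t=ok&(W[...,2]>.035)&(W[...,2]<.05)&(S<70)&(V>120)&(W[...,0]>.35)&(W[...,0]<.7)&(abs(W[...,1])<.3)
    k,l,st,c=cv2.connectedComponentsWithStats(cv2.dilate(t.astype(np.uint8),np.ones((3,3))))
    for i in range(1,k):
        if st[i,4]>80:
            q=W[(l==i)&t];print('rim',c[i],st[i,4],cv2.minAreaRect(q[:,:2].astype(np.float32)))
E
```

```text
scene beam 1427
0.6632457971572876 -0.004509985446929932 0.2979438304901123 0.018590964376926422 77.87934875488281 0.45892608144314206
line [0.20949219 0.9778103  0.6704158  0.00829846]
orange [304.86324786 246.8034188 ] 234 [ 0.6297 -0.0612  0.1938] [ 0.613 -0.118  0.186] [ 0.645 -0.003  0.2  ]
[ 0.21295841  0.9769576   0.01422958  0.62970304 -0.06117845  0.19378209]
orange [230.06293706 248.56643357] 143 [ 0.6199 -0.2589  0.1007] [ 0.595 -0.28   0.081] [ 0.634 -0.238  0.117]
[ 0.27171212  0.9468025   0.17244573  0.6198856  -0.25894845  0.1006976 ]
red [433.92142857 283.47142857] 140 [0.5712 0.2566 0.0623] [0.545 0.235 0.06 ] [0.594 0.279 0.068]
red [415.  306.1] 40 [0.6676 0.2175 0.0987] [0.659 0.211 0.089] [0.676 0.224 0.105]
red [401.75       342.84090909] 44 [0.7687 0.2021 0.0981] [0.76  0.195 0.087] [0.776 0.209 0.103]
red [174.36111111 365.02777778] 72 [ 0.9463 -0.2783  0.1005] [ 0.941 -0.3    0.063] [ 0.95  -0.262  0.111]
rim [364.74366197 229.76338028] 355 ((0.43469318747520447, 0.05052552372217178), (0.06757242977619171, 0.13016334176063538), 23.312232971191406)
rim [399.15
[... 1013 characters left out ...]
.12820513] 39 [0.767  0.2052 0.0976] [0.76  0.196 0.087] [0.774 0.212 0.103]
red [268.39534884 321.55813953] 43 [0.6647 0.2197 0.0971] [0.658 0.209 0.089] [0.673 0.227 0.104]
red [304.82481752 350.06569343] 137 [0.5672 0.2594 0.0614] [0.545 0.238 0.06 ] [0.592 0.285 0.065]
rim [332.03703704 229.28703704] 108 ((0.5878404974937439, -0.2331649214029312), (0.05019456520676613, 0.0168915968388319), 40.35009765625)
rim [336.71333333 305.69407407] 1350 ((0.5219265818595886, 0.07913859188556671), (0.17056643962860107, 0.1920776069164276), 75.75273895263672)
rim [306.38016529 361.79338843] 121 ((0.5608729124069214, 0.27404338121414185), (0.04239686205983162, 0.015029084868729115), 28.070920944213867)
```

```bash
cat >> h.py <<'E'
from scipy.spatial.transform import Rotation as Ro
import json,os
O=np.array([.6367,.0483,0]);a=np.radians(-12.2)
if os.path.exists('cal.json'):
    c=json.load(open('cal.json'));O=np.array(c[:3]);a=c[3]
D=np.array([[np.cos(a),-np.sin(a),0],[np.sin(a),np.cos(a),0],[0,0,1]])
def w(p): return O+D@np.asarray(p)
def dd(P): return (np.asarray(P)-O)@D
def ori(t): # tilt below horizontal, deg
    t=np.radians(t);x=np.array([np.cos(t),0,-np.sin(t)]);y=np.array([0,-1,0]);return D@np.stack([x,y,np.cross(x,y)],1)
def go(g,t=45,l=.051,base=None):
    """moves to bring point l ahead of TCP to dispenser-frame g; base=(pos,R) start pose"""
    if base is None: o=r.get_obs();base=(o['position'],o['eef_rot'])
    R=ori(t);p=w(g)-l*R[:,0]
    off=base[1].T@(p-base[0]);rv=Ro.from_matrix(base[1].T@R).as_rotvec()/np.pi
    print('off',off.round(4),'rot',rv.round(4),'deg',np.linalg.norm(rv)*180);return p,R
def st():
    o=r.get_obs();R=o['eef_rot'];print('t',o['time_s'],'grasp_d',dd(o['position']+.051*R[:,0]).round(4),'tip_d',dd(o['position']+.07*R[:,0]).round(4),'F_d',(o['force']@D).round(1),'w',o['width'],'q',o['qpos'].round(2))
E
python3 - <<'E'
from h import *
st();go((-.105,.045,.183))
E
```

```text
t 0.1 grasp_d [-0.3294 -0.7386  0.2402] tip_d [-0.3294 -0.7385  0.2212] F_d [ 0.9 -0.1 -0.5] w 0.08688658754341876 q [-1.44  0.22  1.53  0.    1.39 -0.13]
off [ 0.0734 -0.6134 -0.5226] rot [0.1415 0.2454 0.0592] deg 52.08324512930973
```

Call:
{"fn": "arm_command", "kwargs": {
  "commands": [
    {"offset": [0, -0.038, -0.032], "delta_rot": [0, 0, 0]},
    {"offset": [0, -0.076, -0.064], "delta_rot": [0, 0, 0]},
    {"offset": [0, -0.114, -0.096], "delta_rot": [0, 0, 0]},
    {"offset": [0, -0.152, -0.128], "delta_rot": [0, 0, 0]},
    {"offset": [0, -0.19, -0.16], "delta_rot": [0, 0, 0]}
  ]
}}

```text
time_s: 0.6
position: [0.2655, -0.3781, 0.2917]
eef_rot: [[-0.0, 0.253, -0.967], [0.001, -0.967, -0.253], [-1.0, -0.001, -0.0]]
force: [1.4, 0.1, -0.1]
width: 0.0868
```

Call:
{"fn": "arm_command", "kwargs": {
  "commands": [
    {"offset": [0, -0.038, -0.032], "delta_rot": [0, 0, 0]},
    {"offset": [0, -0.076, -0.064], "delta_rot": [0, 0, 0]},
    {"offset": [0, -0.114, -0.096], "delta_rot": [0, 0, 0]},
    {"offset": [0, -0.152, -0.128], "delta_rot": [0, 0, 0]},
    {"offset": [0, -0.19, -0.16], "delta_rot": [0, 0, 0]}
  ]
}}

```text
time_s: 1.1
position: [0.3719, -0.1537, 0.2921]
eef_rot: [[0.0, 0.254, -0.967], [-0.0, -0.967, -0.254], [-1.0, 0.0, -0.0]]
force: [1.7, -0.1, -0.5]
width: 0.0872
```

Run:
```python
from h import *
st();go((-.105,.045,.183))
```

```text
t 1.1 grasp_d [-0.2161 -0.2534  0.2411] tip_d [-0.2161 -0.2534  0.2221] F_d [ 1.6  0.2 -0.5] w 0.08724095058032452 q [-0.59 -0.35  2.07  0.    1.42  0.73]
off [ 0.0731 -0.2322 -0.2018] rot [0.1416 0.2452 0.0586] deg 52.0391743027519
```

Call:
{"fn": "arm_command", "kwargs": {
  "commands": [
    {"offset": [0, -0.03, -0.02], "delta_rot": [0.02, 0.035, 0.008]},
    {"offset": [0, -0.06, -0.045], "delta_rot": [0.04, 0.07, 0.017]},
    {"offset": [0, -0.09, -0.07], "delta_rot": [0.06, 0.105, 0.025]},
    {"offset": [0, -0.12, -0.1], "delta_rot": [0.08, 0.14, 0.033]},
    {"offset": [0, -0.15, -0.13], "delta_rot": [0.1, 0.172, 0.041]}
  ]
}}

```text
time_s: 1.6
position: [0.4579, 0.0205, 0.2925]
eef_rot: [[0.518, -0.075, -0.852], [-0.072, -0.996, 0.044], [-0.852, 0.038, -0.521]]
force: [0.3, -1.1, -1.0]
width: 0.0871
```

Run:
```python
from h import *
st();go((-.105,.045,.183))
```

```text
t 1.6 grasp_d [-0.1423 -0.0629  0.249 ] tip_d [-0.1324 -0.0622  0.2328] F_d [ 0.6 -1.  -1. ] w 0.08714909869151333 q [-0.12 -0.58  2.29 -0.01  0.88  1.52]
off [ 0.0814 -0.1078 -0.0002] rot [0.0421 0.0743 0.0177] deg 15.694961115426944
```

Call:
{"fn": "arm_command", "kwargs": {
  "commands": [
    {"offset": [0.02, -0.03, 0], "delta_rot": [0.014, 0.025, 0.006]},
    {"offset": [0.04, -0.06, 0], "delta_rot": [0.028, 0.05, 0.012]},
    {"offset": [0.06, -0.09, 0], "delta_rot": [0.042, 0.074, 0.018]},
    {"offset": [0.081, -0.108, 0], "delta_rot": [0.042, 0.074, 0.018]},
    {"offset": [0.081, -0.108, 0], "delta_rot": [0.042, 0.074, 0.018]}
  ]
}}

```text
time_s: 2.1
position: [0.5069, 0.1223, 0.2175]
eef_rot: [[0.687, -0.208, -0.696], [-0.149, -0.978, 0.146], [-0.711, 0.003, -0.703]]
force: [-0.0, -0.4, 0.4]
width: 0.0872
```

Run:
```python
from h import *
st();m=r.camera_model('wrist');p,d=r.snapshot('wrist');np.savez('pics/w1.npz',p=p,d=d);cv2.imwrite('pics/w1.png',p)
def pj(P):
    c=(P-m['eye'])@m['rotation'];q=m['K']@c;return (q[:2]/q[2]).round(0)
for n,g in dict(handle_tip=(-.052,.045,.112),handle_tip_top=(-.052,.045,.125),bar=(.015,-.145,.188),barend=(.015,-.168,.188),barin=(.015,-.052,.188)).items(): print(n,pj(w(g)))
W=cloud('wrist',d) ; print(W[::120,::120,2].round(2))
```

```text
t 2.1 grasp_d [-0.1066  0.0449  0.1812] tip_d [-0.0933  0.0449  0.1677] F_d [ 0.1 -0.4  0.4] w 0.0872342713766374 q [ 0.25 -0.28  2.32 -0.73  0.49  2.58]
handle_tip [316. 263.]
handle_tip_top [316. 256.]
bar [614. 121.]
barend [649. 122.]
barin [468. 121.]
[[-0.14  0.09 -0.21  0.19  0.06  0.03]
 [ 0.02 -0.    0.2   0.2   0.21  0.2 ]
 [-0.   -0.   -0.   -0.   -0.    0.  ]
 [ 0.25  0.25 -0.    0.    0.23  0.25]]
```

View pics/w1.png

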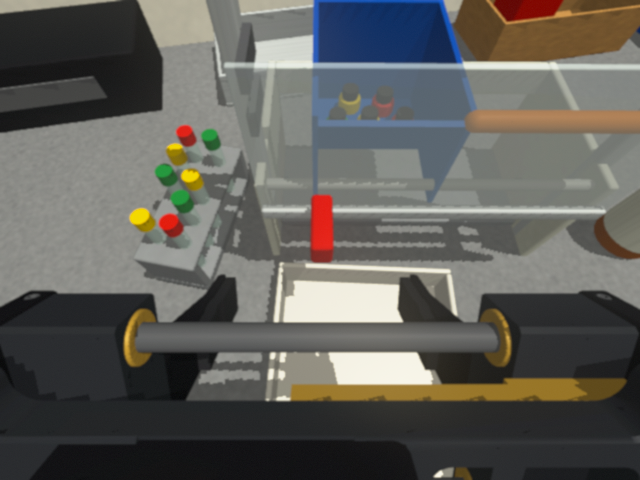

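Wrist view: the handle's front end is at about (321,250), against a predicted (316,263), so the sash sits about 15 mm above fully down. The bar's left end is at (468,121), exactly as predicted. I'll measure the handle from depth and flip the wrist half a turn, since q6 is close to its limit.

Run:
```python
from h import *
z=np.load('pics/w1.npz');p,d=z['p'],z['d'];W=dd(cloud('wrist',d))
hs=cv2.cvtColor(p,cv2.COLOR_BGR2HSV);m=((hs[...,0]<6)|(hs[...,0]>174))&(hs[...,1]>150)&(d>0)
m[:190]=0;m[265:]=0;m[:,:305]=0;m[:,340:]=0
q=W[m];print(len(q),np.percentile(q,[2,25,50,75,98],axis=0).round(3))
for v in range(198,262,5): print(v,W[v,321].round(3))
```

```text
1400 [[-0.055  0.036  0.118]
 [-0.051  0.039  0.135]
 [-0.039  0.042  0.136]
 [-0.026  0.047  0.137]
 [-0.012  0.05   0.138]]
198 [-0.013  0.043  0.136]
203 [-0.018  0.043  0.136]
208 [-0.022  0.043  0.136]
213 [-0.027  0.043  0.137]
218 [-0.03   0.043  0.137]
223 [-0.034  0.043  0.136]
228 [-0.039  0.043  0.137]
233 [-0.043  0.043  0.137]
238 [-0.047  0.043  0.138]
243 [-0.05   0.043  0.137]
248 [-0.054  0.043  0.136]
253 [-0.054  0.043  0.13 ]
258 [-0.054  0.043  0.121]
```

Call:
{"fn": "arm_command", "kwargs": {
  "commands": [
    {"offset": [0, 0, 0], "delta_rot": [-0.045, 0, 0]},
    {"offset": [0, 0, 0], "delta_rot": [-0.09, 0, 0]},
    {"offset": [0, 0, 0], "delta_rot": [-0.135, 0, 0]},
    {"offset": [0, 0, 0], "delta_rot": [-0.18, 0, 0]},
    {"offset": [0, 0, 0], "delta_rot": [-0.225, 0, 0]}
  ]
}}

```text
time_s: 2.65
position: [0.5068, 0.1207, 0.218]
eef_rot: [[0.686, 0.298, -0.664], [-0.15, -0.835, -0.529], [-0.712, 0.462, -0.528]]
force: [-0.2, 0.2, 0.3]
width: 0.0869
```

Run:
```python
from h import *
st()
```

```text
t 2.65 grasp_d [-0.1065  0.0432  0.1817] tip_d [-0.0932  0.0432  0.1682] F_d [-0.3  0.1  0.3] w 0.08694787948670667 q [ 0.25 -0.29  2.32 -0.73  0.49  1.86]
```

Call:
{"fn": "arm_command", "kwargs": {
  "commands": [
    {"offset": [0, 0, 0], "delta_rot": [-0.047, 0, 0]},
    {"offset": [0, 0, 0], "delta_rot": [-0.094, 0, 0]},
    {"offset": [0, 0, 0], "delta_rot": [-0.141, 0, 0]},
    {"offset": [0, 0, 0], "delta_rot": [-0.188, 0, 0]},
    {"offset": [0, 0, 0], "delta_rot": [-0.235, 0, 0]}
  ]
}}

```text
time_s: 3.15
position: [0.5067, 0.1207, 0.2181]
eef_rot: [[0.686, 0.667, -0.291], [-0.15, -0.262, -0.953], [-0.712, 0.697, -0.079]]
force: [-0.4, 0.2, -0.1]
width: 0.0869
```

Call:
{"fn": "arm_command", "kwargs": {
  "commands": [
    {"offset": [0, 0, 0], "delta_rot": [-0.047, 0, 0]},
    {"offset": [0, 0, 0], "delta_rot": [-0.094, 0, 0]},
    {"offset": [0, 0, 0], "delta_rot": [-0.141, 0, 0]},
    {"offset": [0, 0, 0], "delta_rot": [-0.188, 0, 0]},
    {"offset": [0, 0, 0], "delta_rot": [-0.235, 0, 0]}
  ]
}}

```text
time_s: 3.65
position: [0.5068, 0.1207, 0.2181]
eef_rot: [[0.686, 0.689, 0.234], [-0.15, 0.448, -0.881], [-0.712, 0.569, 0.411]]
force: [0.2, 0.3, 0.6]
width: 0.0869
```

Call:
{"fn": "arm_command", "kwargs": {
  "commands": [
    {"offset": [0, 0, 0], "delta_rot": [-0.047, 0, 0]},
    {"offset": [0, 0, 0], "delta_rot": [-0.094, 0, 0]},
    {"offset": [0, 0, 0], "delta_rot": [-0.141, 0, 0]},
    {"offset": [0, 0, 0], "delta_rot": [-0.188, 0, 0]},
    {"offset": [0, 0, 0], "delta_rot": [-0.235, 0, 0]}
  ]
}}

```text
time_s: 4.15
position: [0.5067, 0.1207, 0.2181]
eef_rot: [[0.686, 0.353, 0.637], [-0.15, 0.925, -0.35], [-0.712, 0.145, 0.687]]
force: [0.7, 0.1, -0.3]
width: 0.0867
```

```bash
sed -i 's/y=np.array(\[0,-1,0\])/y=np.array([0,1,0])/' h.py
python3 - <<'E'
from h import *
st();go((-.038,.043,.124))
E
```

```text
t 4.15 grasp_d [-0.1065  0.0432  0.1817] tip_d [-0.0932  0.0431  0.1682] F_d [ 0.6  0.2 -0.3] w 0.08665851457534987 q [ 0.25 -0.29  2.32 -0.73  0.49 -0.36]
off [0.0892 0.0015 0.0077] rot [-0.0666 -0.0022  0.0008] deg 11.997955273722315
```

Call:
{"fn": "arm_command", "kwargs": {
  "commands": [
    {"offset": [0.02, 0, 0.007], "delta_rot": [-0.033, -0.002, 0.001]},
    {"offset": [0.045, 0.001, 0.008], "delta_rot": [-0.067, -0.002, 0.001]},
    {"offset": [0.07, 0.001, 0.008], "delta_rot": [-0.067, -0.002, 0.001]},
    {"offset": [0.089, 0.001, 0.008], "delta_rot": [-0.067, -0.002, 0.001]},
    {"offset": [0.089, 0.001, 0.008], "delta_rot": [-0.067, -0.002, 0.001]}
  ]
}}

```text
time_s: 4.65
position: [0.5732, 0.1046, 0.1582]
eef_rot: [[0.688, 0.215, 0.693], [-0.15, 0.977, -0.154], [-0.71, 0.002, 0.704]]
force: [0.2, -0.3, -0.5]
width: 0.0872
```

Call:
{"fn": "arm_command", "kwargs": {
  "commands": [
    {"offset": [0, 0, 0], "delta_rot": [0, 0, 0]},
    {"offset": [0, 0, 0], "delta_rot": [0, 0, 0]},
    {"offset": [0, 0, 0], "delta_rot": [0, 0, 0]},
    {"offset": [0, 0, 0], "delta_rot": [0, 0, 0]},
    {"offset": [0, 0, 0], "delta_rot": [0, 0, 0]}
  ],
  "fingers": 1,
  "force": 25
}}

```text
time_s: 5.15
position: [0.5736, 0.1059, 0.1614]
eef_rot: [[0.692, 0.214, 0.689], [-0.148, 0.977, -0.154], [-0.706, 0.005, 0.708]]
force: [-0.2, -0.7, 0.6]
width: 0.0548
```

Run:
```python
from h import *
st();go((-.038,.043,.124+.198))
```

```text
t 5.15 grasp_d [-0.0377  0.043   0.1254] tip_d [-0.0243  0.043   0.112 ] F_d [ 0.  -0.8  0.6] w 0.054801588634426954 q [ 0.17 -0.01  2.22 -0.98  0.32 -0.33]
off [-0.1391  0.001   0.139 ] rot [-0.0016  0.0004 -0.0005] deg 0.31429290989614994
```

Call:
{"fn": "arm_command", "kwargs": {
  "commands": [
    {"offset": [0, 0, 0], "delta_rot": [0, 0, 0]},
    {"offset": [0, 0, 0], "delta_rot": [0, 0, 0]},
    {"offset": [0, 0, 0], "delta_rot": [0, 0, 0]},
    {"offset": [0, 0, 0], "delta_rot": [0, 0, 0]},
    {"offset": [0, 0, 0], "delta_rot": [0, 0, 0]}
  ]
}}

```text
time_s: 5.65
position: [0.5735, 0.1051, 0.1606]
eef_rot: [[0.691, 0.215, 0.69], [-0.15, 0.977, -0.154], [-0.707, 0.003, 0.707]]
force: [1.2, -0.8, 1.3]
width: 0.0158
```

Call:
{"fn": "arm_command", "kwargs": {
  "commands": [
    {"offset": [0, 0, 0], "delta_rot": [0, 0, 0]},
    {"offset": [0, 0, 0], "delta_rot": [0, 0, 0]},
    {"offset": [-0.007, 0, 0.007], "delta_rot": [0, 0, 0]},
    {"offset": [-0.014, 0, 0.014], "delta_rot": [0, 0, 0]},
    {"offset": [-0.02, 0, 0.02], "delta_rot": [0, 0, 0]}
  ]
}}

```text
time_s: 6.15
position: [0.5734, 0.1051, 0.1884]
eef_rot: [[0.69, 0.214, 0.691], [-0.149, 0.977, -0.154], [-0.708, 0.004, 0.706]]
force: [10.7, -4.2, -9.6]
width: 0.0157
```

Run:
```python
from h import *
st();go((-.038,.043,.124+.198))
```

```text
t 6.15 grasp_d [-0.0378  0.0421  0.1522] tip_d [-0.0244  0.0421  0.1388] F_d [11.4 -1.8 -9.6] w 0.01568914237381858 q [ 0.17 -0.07  2.21 -0.83  0.37 -0.49]
off [-0.1203  0.0015  0.1197] rot [-0.0016 -0.0004 -0.0001] deg 0.294627151763143
```

Call:
{"fn": "arm_command", "kwargs": {
  "commands": [
    {"offset": [-0.019, 0, 0.021], "delta_rot": [0, 0, 0]},
    {"offset": [-0.04, 0, 0.042], "delta_rot": [0, 0, 0]},
    {"offset": [-0.061, 0, 0.063], "delta_rot": [0, 0, 0]},
    {"offset": [-0.082, 0, 0.084], "delta_rot": [0, 0, 0]},
    {"offset": [-0.103, 0, 0.105], "delta_rot": [0, 0, 0]}
  ]
}}

```text
time_s: 6.65
position: [0.5733, 0.105, 0.3334]
eef_rot: [[0.687, 0.214, 0.694], [-0.147, 0.977, -0.155], [-0.711, 0.004, 0.703]]
force: [10.7, -1.3, -11.6]
width: 0.0159
```

Run:
```python
from h import *
st();go((-.038,.043,.124+.198))
```

```text
t 6.65 grasp_d [-0.0381  0.0421  0.2972] tip_d [-0.0247  0.0421  0.2836] F_d [ 10.7   1.  -11.6] w 0.01586018237967195 q [ 0.17 -0.29  2.09 -0.45  0.64 -0.92]
off [-0.0176  0.0011  0.0172] rot [-0.0014 -0.0018 -0.0003] deg 0.4202459606052476
```

Call:
{"fn": "arm_command", "kwargs": {
  "commands": [
    {"offset": [-0.007, 0, 0.008], "delta_rot": [0, 0, 0]},
    {"offset": [-0.014, 0, 0.015], "delta_rot": [0, 0, 0]},
    {"offset": [-0.018, 0, 0.019], "delta_rot": [0, 0, 0]},
    {"offset": [-0.021, 0, 0.022], "delta_rot": [0, 0, 0]},
    {"offset": [-0.021, 0, 0.022], "delta_rot": [0, 0, 0]}
  ]
}}

```text
time_s: 7.15
position: [0.5733, 0.105, 0.3588]
eef_rot: [[0.683, 0.214, 0.698], [-0.147, 0.977, -0.155], [-0.715, 0.003, 0.699]]
force: [8.2, 5.1, -19.8]
width: 0.0157
```

Run:
```python
from h import *
st()
```

```text
t 7.15 grasp_d [-0.0383  0.042   0.3224] tip_d [-0.025   0.042   0.3088] F_d [  6.9   6.7 -19.8] w 0.015718143706002368 q [ 0.17 -0.31  2.06 -0.42  0.7  -0.96]
```

Call:
{"fn": "arm_command", "kwargs": {
  "commands": [
    {"offset": [-0.003, 0, 0.003], "delta_rot": [0, 0, 0]},
    {"offset": [-0.003, 0, 0.003], "delta_rot": [0, 0, 0]}
  ]
}}

```text
time_s: 7.35
position: [0.573, 0.1051, 0.3613]
eef_rot: [[0.681, 0.214, 0.7], [-0.147, 0.977, -0.155], [-0.717, 0.003, 0.697]]
force: [12.3, 5.9, -25.0]
width: 0.0157
```

Call:
{"fn": "arm_command", "kwargs": {
  "commands": [
    {"offset": [0.003, 0, -0.003], "delta_rot": [0, 0, 0]},
    {"offset": [0.003, 0, -0.003], "delta_rot": [0, 0, 0]},
    {"offset": [0.003, 0, -0.003], "delta_rot": [0, 0, 0]},
    {"offset": [0.003, 0, -0.003], "delta_rot": [0, 0, 0]},
    {"offset": [0.003, 0, -0.003], "delta_rot": [0, 0, 0]}
  ],
  "fingers": -0.2
}}

```text
time_s: 7.85
position: [0.5759, 0.1043, 0.368]
eef_rot: [[0.693, 0.214, 0.688], [-0.148, 0.977, -0.155], [-0.705, 0.005, 0.709]]
force: [-0.0, -0.6, 0.8]
width: 0.0471
```

Run:
```python
from h import *
st();go((-.110,.043,.394));go((-.110,-.155,.394))
```

```text
t 7.85 grasp_d [-0.0351  0.042   0.3321] tip_d [-0.0217  0.042   0.3187] F_d [ 0.1 -0.6  0.8] w 0.047147064599177495 q [ 0.17 -0.31  2.05 -0.42  0.7  -0.96]
off [-0.0967  0.0012 -0.0088] rot [-0.0018  0.0008 -0.0005] deg 0.36684672322340667
off [-0.0971 -0.1968 -0.0077] rot [-0.0018  0.0008 -0.0005] deg 0.36684672322340667
```

Call:
{"fn": "arm_command", "kwargs": {
  "commands": [
    {"offset": [-0.03, 0, 0], "delta_rot": [0, 0, 0]},
    {"offset": [-0.06, 0, 0], "delta_rot": [0, 0, 0]},
    {"offset": [-0.1, 0, -0.005], "delta_rot": [0, 0, 0]},
    {"offset": [-0.1, -0.045, -0.005], "delta_rot": [0, 0, 0]},
    {"offset": [-0.1, -0.09, -0.005], "delta_rot": [0, 0, 0]}
  ]
}}

```text
time_s: 8.35
position: [0.483, 0.0347, 0.4358]
eef_rot: [[0.696, 0.205, 0.688], [-0.143, 0.979, -0.147], [-0.704, 0.004, 0.711]]
force: [1.3, -1.5, -0.6]
width: 0.0521
```

Run:
```python
from h import *
st();b=go((-.034,-.152,.2586),40,.07);go((.0349,-.152,.2007),40,.07,b)
```

```text
t 8.35 grasp_d [-0.1111 -0.0454  0.4   ] tip_d [-0.0976 -0.0453  0.3866] F_d [ 1.6 -1.2 -0.6] w 0.052100396888513666 q [-0.02 -0.68  2.16 -0.17  0.89 -1.32]
off [ 0.1347 -0.1072 -0.0521] rot [ 0.0003 -0.0262 -0.0024] deg 4.733903654532268
off [ 0.09   -0.     -0.0001] rot [0. 0. 0.] deg 0.0
```

Call:
{"fn": "arm_command", "kwargs": {
  "commands": [
    {"offset": [0.02, -0.035, -0.015], "delta_rot": [0, -0.013, -0.001]},
    {"offset": [0.05, -0.07, -0.03], "delta_rot": [0, -0.026, -0.002]},
    {"offset": [0.08, -0.107, -0.045], "delta_rot": [0, -0.026, -0.002]},
    {"offset": [0.11, -0.107, -0.052], "delta_rot": [0, -0.026, -0.002]},
    {"offset": [0.135, -0.107, -0.052], "delta_rot": [0, -0.026, -0.002]}
  ],
  "fingers": 1,
  "force": 20
}}

```text
time_s: 8.85
position: [0.5174, -0.0872, 0.2992]
eef_rot: [[0.743, 0.224, 0.631], [-0.171, 0.975, -0.145], [-0.647, -0.0, 0.763]]
force: [0.3, 0.9, 0.1]
width: 0.02
```

Call:
{"fn": "arm_command", "kwargs": {
  "commands": [
    {"offset": [0, 0, 0], "delta_rot": [0, 0, 0]},
    {"offset": [0, 0, 0], "delta_rot": [0, 0, 0]},
    {"offset": [0, 0, 0], "delta_rot": [0, 0, 0]}
  ]
}}

```text
time_s: 9.15
position: [0.5185, -0.0842, 0.3026]
eef_rot: [[0.746, 0.218, 0.629], [-0.167, 0.976, -0.14], [-0.645, -0.0, 0.764]]
force: [0.4, 0.9, 2.0]
width: 0.0018
```

Run:
```python
from h import *
st();b=go((.0349,-.152,.2007),40,.07)
m=r.camera_model('wrist');p,d=r.snapshot('wrist');np.savez('pics/w2.npz',p=p,d=d)
p2,_=r.snapshot('side');cv2.imwrite('pics/w2.png',np.hstack([cv2.resize(p,(400,300)),cv2.resize(p2[80:360,180:500],(400,300))]))
```

```text
t 9.15 grasp_d [-0.0486 -0.1547  0.2697] tip_d [-0.034  -0.1548  0.2574] F_d [0.2 0.9 2. ] w 0.0018093406911840533 q [-0.37 -0.54  2.36  0.26  0.47 -1.9 ]
off [0.0893 0.0029 0.0009] rot [-0.0012 -0.0009  0.0017] deg 0.4024894001026238
```

View pics/w2.png

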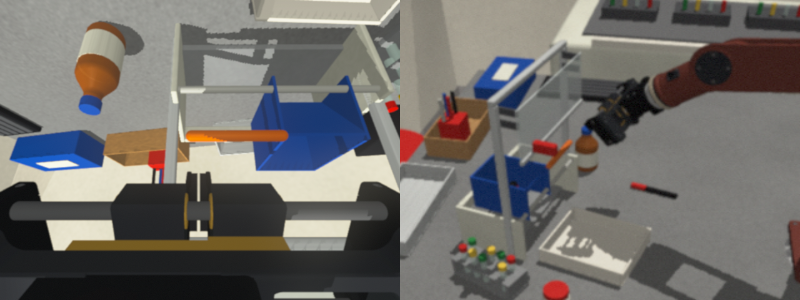

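Left: the wrist view, now upside down, shows the orange bar from (187,135) to (288,135) with the closed fingers in line with its outer part. Right: the sash is up and nothing is disturbed. I'll check the bar's depth before hooking it.

Run:
```python
from h import *
z=np.load('pics/w2.npz');p,d=z['p'],z['d'];W=dd(cloud('wrist',d))
hs=cv2.cvtColor(p,cv2.COLOR_BGR2HSV);m=(hs[...,0]>5)&(hs[...,0]<16)&(hs[...,1]>150)&(d>0)&(W[...,2]>.15)&(W[...,2]<.23)&(W[...,0]>-.03)&(W[...,0]<.06)
q=W[m];print(len(q),np.percentile(q,[1,25,50,75,99],axis=0).round(4))
```

```text
2448 [[ 0.0056 -0.1686  0.1853]
 [ 0.0068 -0.1326  0.189 ]
 [ 0.0076 -0.1063  0.1919]
 [ 0.0091 -0.0792  0.1944]
 [ 0.0142 -0.0534  0.1965]]
```

Call:
{"fn": "arm_command", "kwargs": {
  "commands": [
    {"offset": [0.02, 0.005, 0.002], "delta_rot": [0, 0, 0]},
    {"offset": [0.04, 0.005, 0.002], "delta_rot": [0, 0, 0]},
    {"offset": [0.06, 0.005, 0.002], "delta_rot": [0, 0, 0]},
    {"offset": [0.075, 0.005, 0.002], "delta_rot": [0, 0, 0]},
    {"offset": [0.089, 0.005, 0.002], "delta_rot": [0, 0, 0]}
  ]
}}

```text
time_s: 9.75
position: [0.5876, -0.0943, 0.2456]
eef_rot: [[0.746, 0.217, 0.63], [-0.166, 0.976, -0.14], [-0.645, -0.0, 0.764]]
force: [-0.3, 1.1, 0.0]
width: 0.0005
```

```bash
cat >> h.py <<'E'
PV=(.018,.116);RB=np.hypot(5,73)/1e3;A0=np.arctan2(73,5)  # pivot x,z ; angle from -x axis toward up
def bar(q): return np.array([PV[0]-RB*np.cos(A0-q),PV[1]+RB*np.sin(A0-q)])
def tip(q,t,c,over):
    """tip (x,z) with finger centreline c off bar along upper-rear normal (c<0: lower-front), 'over' past it"""
    t=np.radians(t);d=np.array([np.cos(t),-np.sin(t)]);n=np.array([np.sin(t),np.cos(t)])
    return bar(q)+n*c+d*over
def path(qs,ts,cs,ovs,y):
    o=r.get_obs();base=(o['position'],o['eef_rot'])
    for q,t,c,ov in zip(qs,ts,cs,ovs):
        x,z=tip(q,t,c,ov);print(round(q,2),t,(round(x,3),round(z,3)),end=' ');go((x,y,z),t,.07,base)
E
python3 - <<'E'
from h import *
st();path([0,.0,.15,.3,.45,.6],[40]*6,[.0165,.0135]+[.0135]*4,[.008,.008,.008,.01,.012,.014],-.15)
E
```

```text
t 9.75 grasp_d [ 0.0211 -0.15    0.2127] tip_d [ 0.0356 -0.1501  0.2004] F_d [-0.5  1.   0. ] w 0.00045405295614097497 q [-0.33 -0.21  2.25  0.34  0.26 -1.98]
0 40 (np.float64(0.03), np.float64(0.196)) off [-0.002  -0.0003 -0.007 ] rot [-0.0012 -0.0011  0.0016] deg 0.4081677158681467
0.0 40 (np.float64(0.028), np.float64(0.194)) off [-0.002  -0.0003 -0.01  ] rot [-0.0012 -0.0011  0.0016] deg 0.4081677158681467
0.15 40 (np.float64(0.017), np.float64(0.193)) off [-0.0092 -0.0004 -0.0182] rot [-0.0012 -0.0011  0.0016] deg 0.4081677158681467
0.3 40 (np.float64(0.008), np.float64(0.188)) off [-0.0132 -0.0004 -0.0274] rot [-0.0012 -0.0011  0.0016] deg 0.4081677158681467
0.45 40 (np.float64(-0.0), np.float64(0.182)) off [-0.0157 -0.0005 -0.0374] rot [-0.0012 -0.0011  0.0016] deg 0.4081677158681467
0.6 40 (np.float64(-0.008), np.float64(0.175)) off [-0.0167 -0.0005 -0.0479] rot [-0.0012 -0.0011  0.0016] deg 0.4081677158681467
```

```bash
cat >> h.py <<'E'
YAW=15
_ori=ori
def ori(t): return Ro.from_euler('z',YAW,degrees=True).as_matrix()@_ori(t)
def path(qs,ts,cs,ovs,y):
    # y: contact's y on the bar; yaw shifts the tip sideways
    o=r.get_obs();base=(o['position'],o['eef_rot'])
    for q,t,c,ov in zip(qs,ts,cs,ovs):
        R=ori(t);b=w((bar(q)[0],y,bar(q)[1]));n=np.cross(R[:,0],D[:,1]);n/=np.linalg.norm(n);n*=np.sign(n[2])
        P=b+n*c+R[:,0]*ov
        print(round(q,2),t,dd(P).round(3),end=' ');go(dd(P),t,.07,base)
E
python3 - <<'E'
from h import *
path([0,0,.0,.15,.3,.45,.6],[40]*7,[.0225,.0165,.0135]+[.0135]*4,[.008,.008,.008,.008,.01,.012,.014],-.145)
E
```

```text
0 40 [ 0.034 -0.143  0.201] off [-0.0003 -0.0076  0.0001] rot [-0.0549 -0.0011  0.0653] deg 15.359703979548925
0 40 [ 0.03  -0.143  0.196] off [-0.0004 -0.0076 -0.0059] rot [-0.0549 -0.0011  0.0653] deg 15.359703979548925
0.0 40 [ 0.028 -0.143  0.194] off [-0.0005 -0.0076 -0.0089] rot [-0.0549 -0.0011  0.0653] deg 15.359703979548925
0.15 40 [ 0.017 -0.143  0.192] off [-0.0077 -0.0077 -0.0171] rot [-0.0549 -0.0011  0.0653] deg 15.359703979548925
0.3 40 [ 0.008 -0.143  0.188] off [-0.0117 -0.0073 -0.0263] rot [-0.0549 -0.0011  0.0653] deg 15.359703979548925
0.45 40 [-0.001 -0.143  0.182] off [-0.0143 -0.007  -0.0364] rot [-0.0549 -0.0011  0.0653] deg 15.359703979548925
0.6 40 [-0.008 -0.142  0.175] off [-0.0153 -0.0066 -0.0469] rot [-0.0549 -0.0011  0.0653] deg 15.359703979548925
```

Call:
{"fn": "arm_command", "kwargs": {
  "commands": [
    {"offset": [0, -0.004, 0], "delta_rot": [-0.018, 0, 0.022]},
    {"offset": [0, -0.007, 0], "delta_rot": [-0.036, -0.001, 0.044]},
    {"offset": [0, -0.008, 0], "delta_rot": [-0.055, -0.001, 0.065]},
    {"offset": [0, -0.008, 0], "delta_rot": [-0.055, -0.001, 0.065]}
  ]
}}

```text
time_s: 10.15
position: [0.5878, -0.0939, 0.2571]
eef_rot: [[0.753, -0.032, 0.657], [0.024, 0.999, 0.022], [-0.657, -0.0, 0.754]]
force: [-0.7, -9.7, -15.0]
width: 0.0009
```

Run:
```python
from h import *
st();path([0,.0,.15,.3,.45,.6],[40]*6,[.0225,.0135]+[.0125]*4,[.008,.008,.008,.01,.012,.014],-.145)
```

```text
t 10.15 grasp_d [ 0.0195 -0.14    0.2236] tip_d [ 0.0334 -0.1365  0.2111] F_d [  1.4  -9.7 -15. ] w 0.0008841066933723619 q [-0.46 -0.22  2.22  0.84  0.5  -2.68]
0 40 [ 0.034 -0.143  0.201] off [ 0.0057 -0.0077 -0.01  ] rot [-0.0033 -0.006   0.0041] deg 1.4480938916616732
0.0 40 [ 0.028 -0.143  0.194] off [ 0.0058 -0.0062 -0.0189] rot [-0.0033 -0.006   0.0041] deg 1.4480938916616732
0.15 40 [ 0.016 -0.143  0.192] off [-0.0011 -0.0034 -0.028 ] rot [-0.0033 -0.006   0.0041] deg 1.4480938916616732
0.3 40 [ 0.007 -0.143  0.187] off [-0.0047 -0.0009 -0.037 ] rot [-0.0033 -0.006   0.0041] deg 1.4480938916616732
0.45 40 [-0.001 -0.143  0.181] off [-0.0068  0.0016 -0.0469] rot [-0.0033 -0.006   0.0041] deg 1.4480938916616732
0.6 40 [-0.009 -0.142  0.174] off [-0.0074  0.0038 -0.0572] rot [-0.0033 -0.006   0.0041] deg 1.4480938916616732
```

The positive yaw ran q6 to its limit (-2.68) and left a small contact force. I'll turn it back now.

Call:
{"fn": "arm_command", "kwargs": {
  "commands": [
    {"offset": [0, 0.004, -0.003], "delta_rot": [0.018, 0, -0.022]},
    {"offset": [0, 0.007, -0.006], "delta_rot": [0.036, 0.001, -0.044]},
    {"offset": [0, 0.008, -0.006], "delta_rot": [0.055, 0.001, -0.065]}
  ]
}}

```text
time_s: 10.45
position: [0.582, -0.0867, 0.2501]
eef_rot: [[0.732, 0.177, 0.658], [-0.138, 0.984, -0.11], [-0.667, -0.01, 0.745]]
force: [-1.1, -0.6, -0.3]
width: 0.0002
```

```bash
sed -i 's/^YAW=15/YAW=0/' h.py
python3 - <<'E'
from h import *
st();path([0],[40],[.0225],[.008],-.15)
E
```

```text
t 10.45 grasp_d [ 0.0131 -0.1425  0.2161] tip_d [ 0.0272 -0.1421  0.2034] F_d [-0.9 -0.8 -0.3] w 0.0002340253821962109 q [-0.33 -0.24  2.25  0.36  0.32 -2.02]
0 40 [ 0.034 -0.15   0.201] off [ 0.0062 -0.0066  0.0001] rot [ 0.0098 -0.0102 -0.0064] deg 2.793263162325226
```

```bash
cat > kin.py <<'E'
import numpy as np
from scipy.spatial.transform import Rotation as Ro
from scipy.optimize import least_squares
S=[([-1.44015313e+00,2.21227610e-01,1.52760867e+00,0,1.39469640e+00,-1.26074429e-01],(.15864,-.60403,.29114),[[0,.2539,-.9672],[.0019,-.9672,-.2539],[-1,-.0019,0]]),
([-.59,-.35,2.07,0,1.42,.73],(.3719,-.1537,.2921),[[0,.254,-.967],[0,-.967,-.254],[-1,0,0]]),
([-.12,-.58,2.29,-.01,.88,1.52],(.4579,.0205,.2925),[[0.518,-0.075,-0.852],[-0.072,-0.996,0.044],[-0.852,0.038,-0.521]]),
([.25,-.28,2.32,-.73,.49,2.58],(.5069,.1223,.2175),[[0.687,-0.208,-0.696],[-0.149,-0.978,0.146],[-0.711,0.003,-0.703]]),
([.17,-.07,2.21,-.83,.37,-.49],(.5734,.1051,.1884),[[0.69,0.214,0.691],[-0.149,0.977,-0.154],[-0.708,0.004,0.706]]),
([.17,-.29,2.09,-.45,.64,-.92],(.5733,.105,.3334),[[0.687,0.214,0.694],[-0.147,0.977,-0.155],[-0.711,0.004,0.703]]),
([-.02,-.68,2.16,-.17,.89,-1.32],(.483,.0347,.4358),[[0.696,0.205,0.688],[-0.143,0.979,-0.147],[-0.704,0.004,0.711]]),
([-.33,-.21,2.25,.34,.26,-1.98],(.5876,-.0943,.2456),[[0.746,0.217,0.63],[-0.166,0.976,-0.14],[-0.645,0,0.764]]),
([-.33,-.24,2.25,.36,.32,-2.02],(.582,-.0867,.2501),[[0.732,0.177,0.658],[-0.138,0.984,-0.11],[-0.667,-0.01,0.745]])]
E=lambda ax,t:Ro.from_euler(ax,t).as_matrix()
def fk(q,p):
    h,a1,L1,e,L2,d,o3,o5,o6=p
    R=E('z',q[0]);x=R@[a1,0,h];R=R@E('y',q[1]);x=x+R@[0,0,L1]
    R=R@E('y',q[2]+o3);x=x+R@[L2,0,e];R=R@E('x',q[3]);R=R@E('y',q[4]+o5);x=x+R@[d,0,0];R=R@E('x',q[5]+o6);return x,R
def res(p):
    o=[]
    for q,x,R in S:
        X,Q=fk(q,p);o+=list((X-x)*3)+list(((Q-np.array(R)).ravel())*.5)
    return o
best=None
for o3 in(-np.pi/2,0):
  for o6 in(0,np.pi/2,-np.pi/2,np.pi):
    s=least_squares(res,[.4,0,.4,0,.4,.2,o3,0,o6])
    if best is None or s.cost<best.cost:best=s
P=best.x
lo=np.array([-2.98,-.91,.09,-1.24,.2,-2.68]);hi=np.array([2.98,2.08,2.57,4.39,2.65,2.68])
def ik(x,R,q0):
    f=lambda q:np.r_[(fk(q,P)[0]-x)*3,(fk(q,P)[1]-R).ravel()]
    s=least_squares(f,q0);return s.x,s.cost
if __name__=='__main__':
    print(P.round(3),best.cost);
    for q,x,R in S: print(((fk(q,P)[0]-x)*1e3).round(0))
E
python3 kin.py
```

```text
[ 0.239  0.071  0.342  0.041  0.474  0.197 -1.505 -0.075  1.574] 0.22107625707758094
[-78.  -8.  10.]
[-17. -84.  10.]
[ -1. -77.   9.]
[ 20. -43.   1.]
[  7. -48.   1.]
[ -4. -54.  -4.]
[-16. -68. -16.]
[-37. -81.  -7.]
[-37. -82.  -4.]
```

```bash
python3 - <<'E'
s=open('kin.py').read()
s=s.replace("h,a1,L1,e,L2,d,o3,o5,o6=p","h,a1,L1,e,L2,d,o3,o5,o6,lat,o4=p").replace("R@[a1,0,h]","R@[a1,lat,h]").replace("E('x',q[3])","E('x',S4*(q[3]+o4))").replace("E('x',q[5]+o6)","E('x',S6*q[5]+o6)")
s=s.replace("best=None\n","best=None\nimport itertools\nfor S4,S6 in itertools.product((1,-1),(1,-1)):\n ",1).replace(" for o3 in(-np.pi/2,0):"," for o3 in(-np.pi/2,0):",1)
s=s.replace("\n  for o6 in","\n   for o6 in").replace("\n    s=least_squares(res,[.4,0,.4,0,.4,.2,o3,0,o6])\n    if best is None or s.cost<best.cost:best=s","\n    s=least_squares(res,[.4,0,.4,0,.4,.2,o3,0,o6,.08,0])\n    if best is None or s.cost<best.cost:best=s;BS=(S4,S6)").replace("P=best.x","P=best.x;S4,S6=BS")
open('kin.py','w').write(s)
E
sed -n 14,35p kin.py; python3 kin.py
```

```text
def fk(q,p):
    h,a1,L1,e,L2,d,o3,o5,o6,lat,o4=p
    R=E('z',q[0]);x=R@[a1,lat,h];R=R@E('y',q[1]);x=x+R@[0,0,L1]
    R=R@E('y',q[2]+o3);x=x+R@[L2,0,e];R=R@E('x',S4*(q[3]+o4));R=R@E('y',q[4]+o5);x=x+R@[d,0,0];R=R@E('x',S6*q[5]+o6);return x,R
def res(p):
    o=[]
    for q,x,R in S:
        X,Q=fk(q,p);o+=list((X-x)*3)+list(((Q-np.array(R)).ravel())*.5)
    return o
best=None
import itertools
for S4,S6 in itertools.product((1,-1),(1,-1)):
 for o3 in(-np.pi/2,0):
   for o6 in(0,np.pi/2,-np.pi/2,np.pi):
    s=least_squares(res,[.4,0,.4,0,.4,.2,o3,0,o6,.08,0])
    if best is None or s.cost<best.cost:best=s;BS=(S4,S6)
P=best.x;S4,S6=BS
lo=np.array([-2.98,-.91,.09,-1.24,.2,-2.68]);hi=np.array([2.98,2.08,2.57,4.39,2.65,2.68])
def ik(x,R,q0):
    f=lambda q:np.r_[(fk(q,P)[0]-x)*3,(fk(q,P)[1]-R).ravel()]
    s=least_squares(f,q0);return s.x,s.cost
if __name__=='__main__':
[ 0.31   0.005  0.411 -0.05   0.543  0.273 -1.567 -0.005  1.567  0.078
  0.003] 0.0003770080070948994
[-0. -0. -1.]
[-1. -0. -1.]
[1. 1. 2.]
[2. 1. 1.]
[ 1. -0.  2.]
[1. 1. 4.]
[-0. -2. -1.]
[-1.  0. -4.]
[-2.  2. -1.]
```

```bash
cat > scan.py <<'E'
from h import *
import h,kin
from kin import ik,lo,hi
def pose(q,t,c,ov,y,flip,yaw):
    h.YAW=yaw;R=h.ori(t);b=w((bar(q)[0],y,bar(q)[1]));n=np.cross(R[:,0],D[:,1]);n/=np.linalg.norm(n);n*=np.sign(n[2])
    Pt=b+n*c+R[:,0]*ov-.07*R[:,0]
    if flip: R=R@np.diag([1,-1,-1])
    return Pt,R
def ev(*a):
    x,R=pose(*a);best=(-9,None)
    for q4 in(0.3,-.6,.9,2.5,3.5):
      for q6 in(-2,0,2):
        q,c=ik(x,R,[-.33,-.2,2.25,q4,.4,q6])
        if c<1e-5:
            q[3:]=(q[3:]+np.pi)%(2*np.pi)-np.pi
            if q[3]<-1.24:q[3]+=2*np.pi
            m=np.minimum(q-lo,hi-q)[[0,1,2,3,4,5]].min()
            if m>best[0]:best=(m,q)
    return best
if __name__=='__main__':
    for flip in(0,1):
      for yaw in(-20,0,12):
        for t in(40,46,55):
          print(flip,yaw,t,[ (round(float(b[0]),2),None if b[1] is None else b[1][1:].round(2).tolist()) for b in (ev(q,t,c,.01,-.145,flip,yaw) for q,c in((0,.0165),(1.75,.0165),(0,-.0165)))])
E
time python3 scan.py
```

```text
0 -20 40 [(0.24, [-0.12, 2.19, -0.97, 0.44, -0.34]), (-0.42, [-0.09, 2.37, 4.81, 0.37, 0.22]), (0.17, [-0.13, 2.25, -1.07, 0.41, -0.22])]
0 -20 46 [(0.31, [-0.11, 2.12, -0.67, 0.51, -0.64]), (0.17, [-0.1, 2.32, -1.02, 0.37, -0.25]), (0.27, [-0.13, 2.19, -0.73, 0.47, -0.57])]
0 -20 55 [(0.46, [-0.06, 2.01, -0.38, 0.66, -0.92]), (0.28, [-0.08, 2.23, -0.53, 0.48, -0.75]), (0.42, [-0.11, 2.09, -0.4, 0.62, -0.9])]
0 0 40 [(0.04, [-0.22, 2.26, 0.36, 0.24, -1.99]), (-0.31, [-0.2, 2.46, 4.7, -0.09, -0.07]), (-0.01, [-0.23, 2.33, 0.49, 0.19, -2.12])]
0 0 46 [(0.18, [-0.19, 2.19, 0.19, 0.38, -1.82]), (-0.01, [-0.19, 2.4, 0.47, 0.19, -2.12]), (0.14, [-0.21, 2.26, 0.23, 0.34, -1.86])]
0 0 55 [(0.39, [-0.12, 2.06, 0.09, 0.59, -1.72]), (0.2, [-0.14, 2.28, 0.16, 0.4, -1.8]), (0.36, [-0.16, 2.14, 0.1, 0.56, -1.74])]
0 12 40 [(-0.08, [-0.2, 2.25, 0.93, 0.44, -2.76]), (-0.28, [-0.18, 2.45, 1.42, 0.39, 2.96]), (-0.2, [-0.22, 2.32, 1.04, 0.42, -2.88])]
0 12 46 [(0.22, [-0.18, 2.18, 0.64, 0.51, -2.46]), (-0.2, [-0.18, 2.39, 0.99, 0.39, -2.88]), (0.14, [-0.21, 2.25, 0.7, 0.48, -2.54])]
0 12 55 [(0.45, [-0
[... 648 characters left out ...]
1.02])]
1 0 46 [(0.18, [-0.19, 2.19, 0.19, 0.38, 1.32]), (-0.01, [-0.19, 2.4, 0.47, 0.19, 1.02]), (0.14, [-0.21, 2.26, 0.23, 0.34, 1.28])]
1 0 55 [(0.39, [-0.12, 2.06, 0.09, 0.59, 1.42]), (0.2, [-0.14, 2.28, 0.16, 0.4, 1.34]), (0.36, [-0.16, 2.14, 0.1, 0.56, 1.4])]
1 12 40 [(0.24, [-0.2, 2.25, 0.93, 0.44, 0.38]), (0.12, [-0.18, 2.45, 1.42, 0.39, -0.18]), (0.22, [-0.22, 2.32, 1.04, 0.42, 0.26])]
1 12 46 [(0.31, [-0.18, 2.18, 0.64, 0.51, 0.68]), (0.18, [-0.18, 2.39, 0.99, 0.39, 0.26]), (0.28, [-0.21, 2.25, 0.7, 0.48, 0.6])]
1 12 55 [(0.45, [-0.11, 2.06, 0.36, 0.65, 0.95]), (0.29, [-0.13, 2.28, 0.52, 0.49, 0.75]), (0.43, [-0.16, 2.14, 0.39, 0.63, 0.92])]
real	0m9.734s
user	0m9.812s
sys	0m0.116s
```

Call:
{"fn": "arm_command", "kwargs": {
  "commands": [
    {"offset": [-0.03, 0, 0], "delta_rot": [0, 0, 0]},
    {"offset": [-0.06, 0, 0], "delta_rot": [0, 0, 0]},
    {"offset": [-0.09, 0, 0], "delta_rot": [0, 0, 0]},
    {"offset": [-0.12, 0, 0], "delta_rot": [0.04, 0, 0]},
    {"offset": [-0.12, 0, 0], "delta_rot": [0.085, 0, 0]}
  ]
}}

```text
time_s: 10.95
position: [0.494, -0.0705, 0.3352]
eef_rot: [[0.737, 0.344, 0.582], [-0.139, 0.92, -0.367], [-0.661, 0.19, 0.726]]
force: [0.4, -1.0, 0.4]
width: 0.0004
```

Call:
{"fn": "arm_command", "kwargs": {
  "commands": [
    {"offset": [0, 0, 0], "delta_rot": [0.047, 0, 0]},
    {"offset": [0, 0, 0], "delta_rot": [0.094, 0, 0]},
    {"offset": [0, 0, 0], "delta_rot": [0.141, 0, 0]},
    {"offset": [0, 0, 0], "delta_rot": [0.188, 0, 0]},
    {"offset": [0, 0, 0], "delta_rot": [0.235, 0, 0]}
  ]
}}

```text
time_s: 11.45
position: [0.4943, -0.0705, 0.3304]
eef_rot: [[0.732, 0.65, 0.202], [-0.137, 0.43, -0.892], [-0.667, 0.626, 0.404]]
force: [-0.0, -0.7, -0.6]
width: 0.0004
```

Call:
{"fn": "arm_command", "kwargs": {
  "commands": [
    {"offset": [0, 0, 0], "delta_rot": [0.047, 0, 0]},
    {"offset": [0, 0, 0], "delta_rot": [0.094, 0, 0]},
    {"offset": [0, 0, 0], "delta_rot": [0.141, 0, 0]},
    {"offset": [0, 0, 0], "delta_rot": [0.188, 0, 0]},
    {"offset": [0, 0, 0], "delta_rot": [0.235, 0, 0]}
  ]
}}

```text
time_s: 11.95
position: [0.4943, -0.0705, 0.3304]
eef_rot: [[0.732, 0.617, -0.289], [-0.137, -0.282, -0.95], [-0.667, 0.735, -0.122]]
force: [-0.2, 0.3, -0.5]
width: 0.0007
```

Call:
{"fn": "arm_command", "kwargs": {
  "commands": [
    {"offset": [0, 0, 0], "delta_rot": [0.047, 0, 0]},
    {"offset": [0, 0, 0], "delta_rot": [0.094, 0, 0]},
    {"offset": [0, 0, 0], "delta_rot": [0.141, 0, 0]},
    {"offset": [0, 0, 0], "delta_rot": [0.188, 0, 0]},
    {"offset": [0, 0, 0], "delta_rot": [0.235, 0, 0]}
  ]
}}

```text
time_s: 12.45
position: [0.4943, -0.0705, 0.3304]
eef_rot: [[0.732, 0.262, -0.629], [-0.137, -0.848, -0.513], [-0.667, 0.461, -0.585]]
force: [-0.9, 0.2, -0.0]
width: 0.0003
```

```bash
cat >> h.py <<'E'
YAW=12
FL=np.diag([1,-1,-1.])
def ori(t): return Ro.from_euler('z',YAW,degrees=True).as_matrix()@_ori(t)@FL
def pre(q,t,c,ov,y):
    R=ori(t);b=w((bar(q)[0],y,bar(q)[1]));n=np.cross(R[:,0],D[:,1]);n/=np.linalg.norm(n);n*=np.sign(n[2]);return dd(b+n*c+R[:,0]*ov)
E
python3 - <<'E'
from h import *
st();g=pre(0,40,.0225,-.09,-.145);print(g);go(g,40,.07)
m=r.camera_model('wrist');o=r.get_obs();print((m['eye']-o['position'])@o['eef_rot'])
E
```

```text
t 12.45 grasp_d [-0.0761 -0.1451  0.2964] tip_d [-0.062  -0.1447  0.2837] F_d [-0.9 -0.  -0. ] w 0.0003345981420075858 q [-0.38 -0.65  2.36  0.25  0.62  0.56]
[-0.03978768 -0.15933426  0.26392823]
off [0.0301 0.0184 0.0169] rot [ 0.1744  0.0242 -0.0383] deg 32.43662803269407
[-0.0932065   0.00092585 -0.08141884]
```

Call:
{"fn": "arm_command", "kwargs": {
  "commands": [
    {"offset": [0.008, 0.005, 0.004], "delta_rot": [0.045, 0.006, -0.01]},
    {"offset": [0.015, 0.01, 0.008], "delta_rot": [0.09, 0.012, -0.02]},
    {"offset": [0.023, 0.014, 0.012], "delta_rot": [0.13, 0.018, -0.029]},
    {"offset": [0.03, 0.018, 0.017], "delta_rot": [0.174, 0.024, -0.038]},
    {"offset": [0.03, 0.018, 0.017], "delta_rot": [0.174, 0.024, -0.038]}
  ]
}}

```text
time_s: 12.95
position: [0.51, -0.0997, 0.3073]
eef_rot: [[0.764, -0.002, -0.646], [-0.004, -1.0, -0.002], [-0.645, 0.004, -0.764]]
force: [0.8, -0.3, 0.0]
width: 0.0006
```

Run:
```python
from h import *
st();path([0,0],[40]*2,[.0225]*2,[-.09,.008],-.145)
```

```text
t 12.95 grasp_d [-0.0544 -0.1634  0.2744] tip_d [-0.0402 -0.1604  0.2621] F_d [ 0.9 -0.1  0. ] w 0.0005855745469704773 q [-0.57 -0.54  2.35  0.71  0.67  0.59]
0 40 [-0.04  -0.159  0.264] off [-0.0007 -0.0008 -0.0016] rot [ 0.0012  0.0011 -0.0005] deg 0.30739288305659535
0 40 [ 0.034 -0.144  0.201] off [ 0.0973 -0.001  -0.0019] rot [ 0.0012  0.0011 -0.0005] deg 0.30739288305659535
```

Call:
{"fn": "arm_command", "kwargs": {
  "commands": [
    {"offset": [0.02, -0.001, -0.002], "delta_rot": [0.001, 0.001, 0]},
    {"offset": [0.04, -0.001, -0.002], "delta_rot": [0.001, 0.001, 0]},
    {"offset": [0.06, -0.001, -0.002], "delta_rot": [0.001, 0.001, 0]},
    {"offset": [0.08, -0.001, -0.002], "delta_rot": [0.001, 0.001, 0]},
    {"offset": [0.097, -0.001, -0.002], "delta_rot": [0.001, 0.001, 0]}
  ]
}}

```text
time_s: 13.45
position: [0.5865, -0.0974, 0.2469]
eef_rot: [[0.766, 0.001, -0.642], [-0.003, -1.0, -0.006], [-0.642, 0.007, -0.766]]
force: [-1.1, 0.3, 1.2]
width: 0.0003
```

Run:
```python
from h import *
st();path([0,.15,.3,.45,.6],[40]*5,[.0135]+[.0115]*4,[.008,.009,.011,.013,.015],-.145)
```

```text
t 13.45 grasp_d [ 0.02   -0.1449  0.2141] tip_d [ 0.0342 -0.1419  0.2019] F_d [-1.2  0.1  1.2] w 0.00034421496422238246 q [-0.45 -0.21  2.24  0.9   0.44  0.42]
0 40 [ 0.028 -0.144  0.194] off [-0.0001  0.0004  0.0103] rot [ 0.0027 -0.0001 -0.0002] deg 0.4855504412742368
0.15 40 [ 0.016 -0.144  0.19 ] off [-0.0062 -0.0022  0.0202] rot [ 0.0027 -0.0001 -0.0002] deg 0.4855504412742368
0.3 40 [ 0.007 -0.143  0.186] off [-0.0101 -0.0045  0.0292] rot [ 0.0027 -0.0001 -0.0002] deg 0.4855504412742368
0.45 40 [-0.001 -0.143  0.18 ] off [-0.0125 -0.0066  0.0391] rot [ 0.0027 -0.0001 -0.0002] deg 0.4855504412742368
0.6 40 [-0.009 -0.143  0.173] off [-0.0133 -0.0086  0.0495] rot [ 0.0027 -0.0001 -0.0002] deg 0.4855504412742368
```

Call:
{"fn": "arm_command", "kwargs": {
  "commands": [
    {"offset": [0, 0, 0.006], "delta_rot": [0.002, 0, 0]},
    {"offset": [0, 0, 0.0105], "delta_rot": [0.002, 0, 0]},
    {"offset": [-0.003, -0.001, 0.015], "delta_rot": [0.002, 0, 0]},
    {"offset": [-0.006, -0.002, 0.02], "delta_rot": [0.002, 0, 0]},
    {"offset": [-0.01, -0.004, 0.029], "delta_rot": [0.002, 0, 0]}
  ]
}}

```text
time_s: 13.95
position: [0.5623, -0.0943, 0.2378]
eef_rot: [[0.773, -0.004, -0.634], [-0.004, -1.0, 0.002], [-0.634, 0.001, -0.773]]
force: [1.9, 4.2, 18.0]
width: 0.0006
```

Run:
```python
from h import *
st();path([.3,.45,.6,.75,.9],[40]*5,[.0115]*5,[.011,.013,.015,.017,.018],-.145)
```

```text
t 13.95 grasp_d [-0.004  -0.1469  0.2055] tip_d [ 0.0103 -0.1439  0.1934] F_d [ 0.9  4.5 18. ] w 0.0006020644642399624 q [-0.48 -0.27  2.31  0.95  0.45  0.35]
0.3 40 [ 0.007 -0.143  0.186] off [ 0.0026 -0.0012  0.0068] rot [ 0.0002 -0.0034 -0.0005] deg 0.6265882490758493
0.45 40 [-0.001 -0.143  0.18 ] off [ 0.0001 -0.0032  0.0166] rot [ 0.0002 -0.0034 -0.0005] deg 0.6265882490758493
0.6 40 [-0.009 -0.143  0.173] off [-0.0009 -0.0051  0.027 ] rot [ 0.0002 -0.0034 -0.0005] deg 0.6265882490758493
0.75 40 [-0.015 -0.142  0.164] off [-0.0003 -0.0068  0.0378] rot [ 0.0002 -0.0034 -0.0005] deg 0.6265882490758493
0.9 40 [-0.021 -0.142  0.155] off [ 0.001  -0.0083  0.0486] rot [ 0.0002 -0.0034 -0.0005] deg 0.6265882490758493
```

Call:
{"fn": "arm_command", "kwargs": {
  "commands": [
    {"offset": [-0.0025, -0.002, 0.01], "delta_rot": [0, 0, 0]},
    {"offset": [-0.0035, -0.004, 0.02], "delta_rot": [0, 0, 0]},
    {"offset": [-0.003, -0.005, 0.031], "delta_rot": [0, 0, 0]},
    {"offset": [-0.002, -0.007, 0.042], "delta_rot": [0, 0, 0]},
    {"offset": [-0.002, -0.007, 0.042], "delta_rot": [0, 0, 0]}
  ]
}}

```text
time_s: 14.45
position: [0.5304, -0.0871, 0.2008]
eef_rot: [[0.767, -0.006, -0.642], [-0.005, -1.0, 0.003], [-0.642, 0.001, -0.767]]
force: [0.1, -0.8, 1.5]
width: 0.0005
```

Run:
```python
from h import *
st();path([.9,1.05,1.2,1.35,1.5],[40]*5,[.0115]*5,[.018,.019,.02,.02,.02],-.145)
p2,_=r.snapshot('side');cv2.imwrite('pics/s3.png',cv2.resize(p2[100:380,180:500],(640,560)))
```

```text
t 14.45 grasp_d [-0.037  -0.1467  0.168 ] tip_d [-0.0227 -0.1437  0.1558] F_d [ 0.3 -0.8  1.5] w 0.0004501268833009877 q [-0.5  -0.29  2.41  1.07  0.43  0.2 ]
0.9 40 [-0.021 -0.142  0.155] off [ 0.0021 -0.0012 -0.0002] rot [-0.0003 -0.0005 -0.0007] deg 0.1534097353714245
1.05 40 [-0.026 -0.142  0.145] off [ 0.005  -0.0023  0.0105] rot [-0.0003 -0.0005 -0.0007] deg 0.1534097353714245
1.2 40 [-0.029 -0.142  0.134] off [ 0.0095 -0.0031  0.0208] rot [-0.0003 -0.0005 -0.0007] deg 0.1534097353714245
1.35 40 [-0.032 -0.142  0.123] off [ 0.0145 -0.0037  0.0306] rot [-0.0003 -0.0005 -0.0007] deg 0.1534097353714245
1.5 40 [-0.033 -0.142  0.112] off [ 0.0209 -0.0038  0.0395] rot [-0.0003 -0.0005 -0.0007] deg 0.1534097353714245
```

View pics/s3.png

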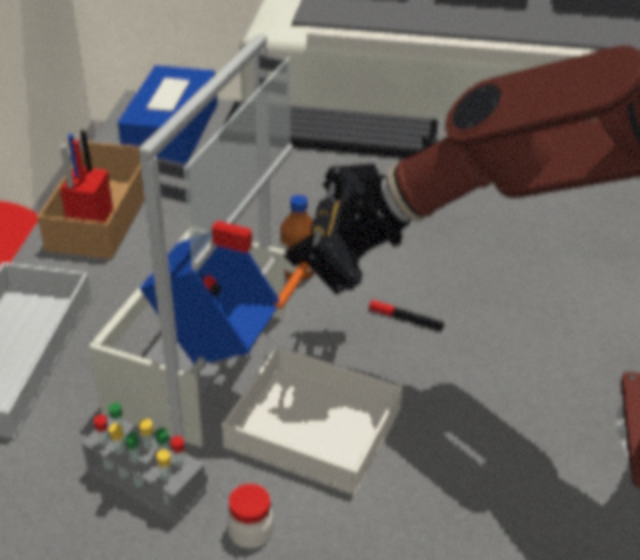

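The bin is tipped about halfway, the bar is under the fingers, and a stopper shows inside at (210,283). I'll carry on.

Call:
{"fn": "arm_command", "kwargs": {
  "commands": [
    {"offset": [0.003, -0.002, 0.005], "delta_rot": [0, 0, 0]},
    {"offset": [0.005, -0.002, 0.0105], "delta_rot": [0, 0, 0]},
    {"offset": [0.0095, -0.003, 0.021], "delta_rot": [0, 0, 0]},
    {"offset": [0.0145, -0.004, 0.0305], "delta_rot": [0, 0, 0]},
    {"offset": [0.021, -0.004, 0.0395], "delta_rot": [0, 0, 0]}
  ]
}}

```text
time_s: 15.0
position: [0.5226, -0.0836, 0.1578]
eef_rot: [[0.768, -0.006, -0.641], [-0.005, -1.0, 0.003], [-0.641, 0.0, -0.768]]
force: [4.9, -2.1, 2.9]
width: 0.0001
```

Run:
```python
from h import *
st();path([1.35,1.5,1.65,1.75,1.75],[40]*5,[.0115]*4+[.007],[.02]*5,-.145)
```

```text
t 15.0 grasp_d [-0.0453 -0.145   0.1251] tip_d [-0.031 -0.142  0.113] F_d [ 5.2 -1.   2.9] w 8.249583392258732e-05 q [-0.5  -0.2   2.44  1.35  0.38 -0.1 ]
1.35 40 [-0.032 -0.142  0.123] off [-0.007  -0.0002 -0.0074] rot [-0.0004 -0.0009 -0.0007] deg 0.22231191872035375
1.5 40 [-0.033 -0.142  0.112] off [-0.0007 -0.0004  0.0015] rot [-0.0004 -0.0009 -0.0007] deg 0.22231191872035375
1.65 40 [-0.032 -0.142  0.101] off [ 0.0069 -0.0002  0.0094] rot [-0.0004 -0.0009 -0.0007] deg 0.22231191872035375
1.75 40 [-0.03  -0.142  0.094] off [0.0126 0.0001 0.014 ] rot [-0.0004 -0.0009 -0.0007] deg 0.22231191872035375
1.75 40 [-0.033 -0.142  0.091] off [ 0.0126 -0.0005  0.0185] rot [-0.0004 -0.0009 -0.0007] deg 0.22231191872035375
```

Call:
{"fn": "arm_command", "kwargs": {
  "commands": [
    {"offset": [0.003, 0, 0.005], "delta_rot": [0, 0, 0]},
    {"offset": [0.006, 0, 0.009], "delta_rot": [0, 0, 0]},
    {"offset": [0.009, 0, 0.013], "delta_rot": [0, 0, 0]},
    {"offset": [0.011, 0, 0.017], "delta_rot": [0, 0, 0]},
    {"offset": [0.011, 0, 0.021], "delta_rot": [0, 0, 0]}
  ]
}}

```text
time_s: 15.5
position: [0.5245, -0.0849, 0.1436]
eef_rot: [[0.778, -0.004, -0.628], [-0.003, -1.0, 0.002], [-0.628, 0.0, -0.778]]
force: [16.4, 3.5, 29.4]
width: 0.0006
```

Run:
```python
from h import *
st();path([1.5,1.65,1.75,1.75],[40]*4,[.0115]*3+[.007],[.02]*4,-.145)
p2,d=r.snapshot('side');p1,d1=r.snapshot('scene');np.savez('pics/4.npz',p=p2,d=d,p1=p1,d1=d1)
cv2.imwrite('pics/s4.png',np.hstack([cv2.resize(p2[180:380,200:400],(400,400)),cv2.resize(p1[200:380,240:440],(400,400))]))
```

```text
t 15.5 grasp_d [-0.0426 -0.1457  0.1116] tip_d [-0.0282 -0.1426  0.0997] F_d [15.3  6.8 29.4] w 0.0006305929057062357 q [-0.51 -0.15  2.45  1.53  0.39 -0.29]
1.5 40 [-0.033 -0.142  0.112] off [-0.0111 -0.0017 -0.0083] rot [-0.     -0.0062 -0.0001] deg 1.1204074528094423
1.65 40 [-0.032 -0.142  0.101] off [-0.0036 -0.0015 -0.0003] rot [-0.     -0.0062 -0.0001] deg 1.1204074528094423
1.75 40 [-0.03  -0.142  0.094] off [ 0.002  -0.0012  0.0044] rot [-0.     -0.0062 -0.0001] deg 1.1204074528094423
1.75 40 [-0.033 -0.142  0.091] off [ 0.0019 -0.0019  0.0088] rot [-0.     -0.0062 -0.0001] deg 1.1204074528094423
```

View pics/s4.png

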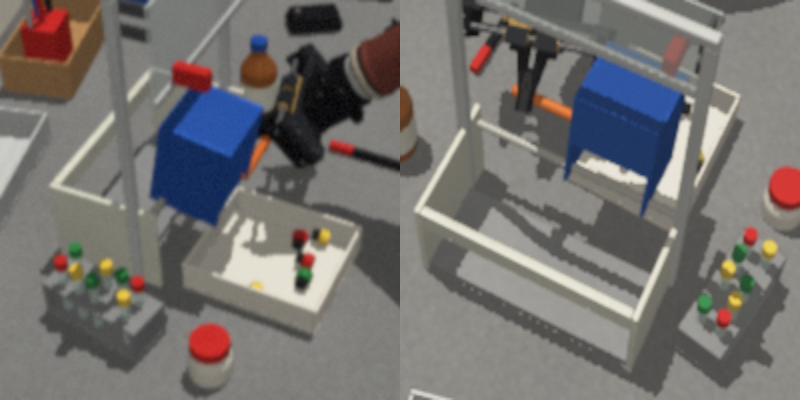

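All five stoppers are in the tray: red (300,238), yellow (323,237), red (308,260), green (303,275) and yellow (257,287). About 25 N of tangential force at the bar means the bin is on its stop. I'll back off and get below the bar.

Call:
{"fn": "arm_command", "kwargs": {
  "commands": [
    {"offset": [0, 0, -0.012], "delta_rot": [0, 0, 0]},
    {"offset": [-0.015, 0, -0.018], "delta_rot": [0, 0, 0]},
    {"offset": [-0.04, 0, -0.02], "delta_rot": [0, 0, 0]},
    {"offset": [-0.075, 0, -0.02], "delta_rot": [0, 0, 0]},
    {"offset": [-0.075, 0, -0.02], "delta_rot": [0, 0, 0]}
  ]
}}

```text
time_s: 16.1
position: [0.4721, -0.0836, 0.2023]
eef_rot: [[0.771, -0.005, -0.636], [-0.008, -1.0, -0.002], [-0.636, 0.007, -0.771]]
force: [-0.2, 0.3, 0.5]
width: 0.0006
```

Run:
```python
from h import *
import scan
st();path([1.75]*3,[40]*3,[-.026,-.026,-.0165],[-.045,.008,.010],-.145)
for t in (36,40,45,50):
  for yaw in (12,16):
    print(t,yaw,[(round(float(b[0]),2),b[1].round(2).tolist()) for b in (scan.ev(q,t,c,ov,-.145,1,yaw) for q,c,ov in((1.75,-.026,-.045),(1.75,-.026,.01),(.9,-.0165,.01)))])
```

```text
t 16.1 grasp_d [-0.0944 -0.1558  0.1698] tip_d [-0.0801 -0.1528  0.1577] F_d [-0.2  0.2  0.5] w 0.0005540445692311147 q [-0.59 -0.52  2.55  0.99  0.53  0.25]
1.75 40 [-0.104 -0.152  0.107] off [ 0.0145 -0.0054  0.0529] rot [ 0.0013 -0.0027 -0.0018] deg 0.6265481622983937
1.75 40 [-0.064 -0.144  0.073] off [ 0.0675 -0.0057  0.0533] rot [ 0.0013 -0.0027 -0.0018] deg 0.6265481622983937
1.75 40 [-0.056 -0.143  0.079] off [ 0.0695 -0.0044  0.0439] rot [ 0.0013 -0.0027 -0.0018] deg 0.6265481622983937
36 12 [(-0.17, [-0.66, -0.43, 2.67, 1.45, 0.53, 2.85]), (0.02, [-0.56, -0.12, 2.55, 1.88, 0.47, 2.44]), (-0.29, [-0.54, -0.31, 2.51, 1.42, 0.44, 2.97])]
36 16 [(-0.12, [-0.74, -0.39, 2.65, 1.41, 0.64, 2.8]), (0.04, [-0.62, -0.1, 2.53, 1.76, 0.55, 2.48]), (-0.24, [-0.6, -0.29, 2.5, 1.39, 0.54, 2.92])]
40 12 [(-0.45, [-0.62, -0.46, 2.63, 1.2, 0.5, 3.13]), (-0.04, [-0.54, -0.16, 2.52, 1.63, 0.41, 2.72]), (-0.35, [-0.52, -0.32, 2.47, 1.15, 0.43, -3.03])]
40 16 [(-0.34, [-0.69, -0.42, 2.61, 1.21, 0.6, 3.02]), (-0.03, [-0.59, -0.14, 2.51, 1.54, 0.49, 2.71]), (-0.45, [-0.57, -0.3, 2.46, 1.17, 0.52, -3.13])]
45 12 [(-0.16, [-0.58, -0.45, 2.57, 0.91, 0.51, -2.84]), (-0.44, [-0.5, -0.19, 2.48, 1.24, 0.37, 3.12]), (-0.04, [-0.49, -0.32, 2.42, 0.85, 0.46, -2.72])]
45 16 [(-0.3, [-0.63, -0.43, 2.55, 0.96, 0.59, -2.98]), (-0.37, [-0.55, -0.17, 2.47, 1.24, 0.45, 3.05]), (-0.18, [-0.53, -0.3, 2.41, 0.91, 0.53, -2.86])]
50 12 [(0.07, [-0.53, -0.43, 2.5, 0.67, 0.55, -2.58]), (-0.1, [-0.47, -0.19, 2.43, 0.87, 0.39, -2.78]), (0.2, [-0.46, -0.3, 2.36, 0.61, 0.52, -2.48])]
50 16 [(-0.06, [-0.58, -0.41, 2.49, 0.74, 0.61, -2.74]), (-0.23, [-0.51, -0.18, 2.42, 0.93, 0.46, -2.91]), (0.05, [-0.5, -0.28, 2.35, 0.69, 0.57, -2.63])]
```

```bash
cat >> h.py <<'E'
def plan(rows,y=-.145,base=None):
    """rows (q,t,c,ov): offsets + predicted joints"""
    from kin import ik
    o=r.get_obs();base=base or (o['position'],o['eef_rot']);qj=o['qpos']
    for q,t,c,ov in rows:
        g=pre(q,t,c,ov,y);print((q,t,c,ov),g.round(3),end=' ');x,R=go(g,t,.07,base);qj,_=ik(x,R,qj);print('   q',qj.round(2))
E
python3 - <<'E'
from h import *
plan([(1.75,50,.0,-.035),(1.75,50,-.028,-.02),(1.75,46,-.028,-.005),(1.75,40,-.026,.01),(1.75,40,-.0165,.01),(1.75,36,-.0165,.01),(1.75,32,-.0165,.01)])
E
```

```text
(1.75, 50, 0.0, -0.035) [-0.075 -0.15   0.125] off [ 0.0264 -0.0018  0.009 ] rot [ 0.0011 -0.0583 -0.0019] deg 10.496182500774978
   q [-0.5  -0.35  2.43  0.66  0.53  0.59]
(1.75, 50, -0.028, -0.02) [-0.087 -0.148  0.096] off [ 0.0361 -0.0065  0.0389] rot [ 0.0011 -0.0583 -0.0019] deg 10.496182500774978
   q [-0.5  -0.32  2.47  0.75  0.47  0.48]
(1.75, 46, -0.028, -0.005) [-0.077 -0.146  0.082] off [ 0.052  -0.0063  0.0471] rot [ 0.0012 -0.036  -0.0018] deg 6.500694343921892
   q [-0.52 -0.26  2.5   1.08  0.4   0.14]
(1.75, 40, -0.026, 0.01) [-0.062 -0.143  0.072] off [ 0.0695 -0.0057  0.0533] rot [ 0.0013 -0.0027 -0.0018] deg 0.6265481622983937
   q [-0.54 -0.16  2.52  1.63  0.41 -0.43]
(1.75, 40, -0.0165, 0.01) [-0.056 -0.143  0.079] off [ 0.0695 -0.0044  0.0439] rot [ 0.0013 -0.0027 -0.0018] deg 0.6265481622983937
   q [-0.53 -0.17  2.51  1.58  0.4  -0.37]
(1.75, 36, -0.0165, 0.01) [-0.055 -0.143  0.079] off [ 0.0708 -0.0042  0.0481] rot [ 0.0013  0.0195 -0.0017] deg 3.5329067946601245
   q [-0.55 -0.13  2.54  1.84  0.46 -0.65]
(1.75, 32, -0.0165, 0.01) [-0.054 -0.143  0.079] off [ 0.0723 -0.0041  0.0522] rot [ 0.0014  0.0417 -0.0017] deg 7.521314609063118
   q [-0.58 -0.08  2.56  2.04  0.55 -0.87]
```

Call:
{"fn": "arm_command", "kwargs": {
  "commands": [
    {"offset": [0.014, -0.001, 0.005], "delta_rot": [0.001, -0.03, -0.001]},
    {"offset": [0.026, -0.002, 0.009], "delta_rot": [0.001, -0.058, -0.002]},
    {"offset": [0.036, -0.006, 0.039], "delta_rot": [0.001, -0.058, -0.002]},
    {"offset": [0.036, -0.006, 0.039], "delta_rot": [0.001, -0.058, -0.002]}
  ]
}}

```text
time_s: 16.5
position: [0.4717, -0.0742, 0.1383]
eef_rot: [[0.63, -0.001, -0.777], [0.009, -1.0, 0.009], [-0.776, -0.013, -0.63]]
force: [-0.5, 1.1, -0.7]
width: 0.0009
```

Run:
```python
from h import *
st();plan([(1.75,46,-.028,-.005),(1.75,40,-.026,.01)])
```

```text
t 16.5 grasp_d [-0.1041 -0.1474  0.0987] tip_d [-0.0924 -0.1446  0.084 ] F_d [-0.7  0.9 -0.7] w 0.0009086367802090865 q [-0.51 -0.3   2.48  0.76  0.47  0.47]
(1.75, 46, -0.028, -0.005) [-0.077 -0.146  0.082] off [ 0.011   0.0036 -0.0048] rot [-0.0023  0.0275  0.0036] deg 5.005862447708291
   q [-0.52 -0.26  2.5   1.08  0.4   0.14]
(1.75, 40, -0.026, 0.01) [-0.062 -0.143  0.072] off [ 0.0293  0.0045 -0.0022] rot [-0.0025  0.0608  0.0035] deg 10.973412968810518
   q [-0.54 -0.16  2.52  1.63  0.41 -0.43]
```

Call:
{"fn": "arm_command", "kwargs": {
  "commands": [
    {"offset": [0.005, 0.002, -0.002], "delta_rot": [-0.001, 0.014, 0.002]},
    {"offset": [0.011, 0.004, -0.005], "delta_rot": [-0.002, 0.027, 0.004]},
    {"offset": [0.02, 0.004, -0.004], "delta_rot": [-0.002, 0.044, 0.004]},
    {"offset": [0.029, 0.004, -0.002], "delta_rot": [-0.002, 0.061, 0.004]},
    {"offset": [0.029, 0.004, -0.002], "delta_rot": [-0.002, 0.061, 0.004]}
  ]
}}

```text
time_s: 17.0
position: [0.4942, -0.0802, 0.1212]
eef_rot: [[0.772, -0.009, -0.636], [-0.009, -1.0, 0.003], [-0.636, 0.003, -0.772]]
force: [0.5, 0.1, 0.1]
width: 0.0005
```

Run:
```python
from h import *
st();plan([(1.75,40,-.026,.01),(1.75,38,-.013,.012),(1.65,38,-.011,.014),(1.5,38,-.011,.016),(1.35,38,-.011,.018)])
```

```text
t 17.0 grasp_d [-0.0736 -0.1479  0.0888] tip_d [-0.0592 -0.1449  0.0767] F_d [0.5 0.2 0.1] w 0.0004683294995468356 q [-0.54 -0.17  2.52  1.61  0.4  -0.4 ]
(1.75, 40, -0.026, 0.01) [-0.062 -0.143  0.072] off [ 0.0009 -0.0017  0.0049] rot [-0.0004 -0.0029 -0.0019] deg 0.6333146692964136
   q [-0.54 -0.16  2.52  1.63  0.41 -0.43]
(1.75, 38, -0.013, 0.012) [-0.052 -0.143  0.081] off [ 0.0035  0.0001 -0.006 ] rot [-0.0003  0.0082 -0.0019] deg 1.5161121728223212
   q [-0.54 -0.15  2.52  1.72  0.42 -0.51]
(1.65, 38, -0.011, 0.014) [-0.05  -0.143  0.088] off [-0.0002  0.0001 -0.0127] rot [-0.0003  0.0082 -0.0019] deg 1.5161121728223212
   q [-0.53 -0.17  2.51  1.66  0.42 -0.44]
(1.5, 38, -0.011, 0.016) [-0.05  -0.142  0.098] off [-0.0058 -0.0001 -0.0207] rot [-0.0003  0.0082 -0.0019] deg 1.5161121728223212
   q [-0.53 -0.2   2.51  1.58  0.41 -0.36]
(1.35, 38, -0.011, 0.018) [-0.047 -0.142  0.107] off [-0.0101  0.0001 -0.0297] rot [-0.0003  0.0082 -0.0019] deg 1.5161121728223212
   q [-0.53 -0.23  2.51  1.51  0.41 -0.28]
```

Call:
{"fn": "arm_command", "kwargs": {
  "commands": [
    {"offset": [0.0035, 0, -0.006], "delta_rot": [0, 0.008, -0.002]},
    {"offset": [0, 0, -0.0127], "delta_rot": [0, 0.008, -0.002]},
    {"offset": [-0.003, 0, -0.017], "delta_rot": [0, 0.008, -0.002]},
    {"offset": [-0.0058, 0, -0.021], "delta_rot": [0, 0.008, -0.002]},
    {"offset": [-0.01, 0, -0.0297], "delta_rot": [0, 0.008, -0.002]}
  ]
}}

```text
time_s: 17.5
position: [0.4975, -0.0778, 0.1407]
eef_rot: [[0.775, -0.006, -0.632], [-0.002, -1.0, 0.007], [-0.632, -0.004, -0.775]]
force: [-29.2, 1.7, -6.3]
width: 0.0007
```

Run:
```python
from h import *
st();plan([(1.35,38,-.011,.018),(1.2,38,-.011,.018),(1.05,38,-.011,.018),(.9,38,-.011,.018),(.75,38,-.011,.017),(.6,39,-.011,.016)])
```

```text
t 17.5 grasp_d [-0.0707 -0.1444  0.1085] tip_d [-0.0563 -0.1414  0.0965] F_d [-28.9  -4.5  -6.3] w 0.0007276902393515549 q [-0.53 -0.23  2.52  1.47  0.4  -0.24]
(1.35, 38, -0.011, 0.018) [-0.047 -0.142  0.107] off [-0.0002  0.0024 -0.0125] rot [-0.0014  0.0065  0.0002] deg 1.1949134397989378
   q [-0.53 -0.23  2.51  1.51  0.41 -0.28]
(1.2, 38, -0.011, 0.018) [-0.045 -0.142  0.118] off [-0.005   0.0029 -0.0223] rot [-0.0014  0.0065  0.0002] deg 1.1949134397989378
   q [-0.53 -0.25  2.5   1.43  0.41 -0.19]
(1.05, 38, -0.011, 0.018) [-0.041 -0.142  0.128] off [-0.0084  0.0037 -0.0327] rot [-0.0014  0.0065  0.0002] deg 1.1949134397989378
   q [-0.52 -0.27  2.49  1.37  0.42 -0.11]
(0.9, 38, -0.011, 0.018) [-0.035 -0.142  0.138] off [-0.0102  0.0048 -0.0435] rot [-0.0014  0.0065  0.0002] deg 1.1949134397989378
   q [-0.52 -0.28  2.47  1.31  0.42 -0.05]
(0.75, 38, -0.011, 0.017) [-0.029 -0.142  0.147] off [-0.0114  0.0062 -0.0544] rot [-0.0014  0.0065  0.0002] deg 1.1949134397989378
   q [-0.51 -0.29  2.45  1.26  0.42  0.01]
(0.6, 39, -0.011, 0.016) [-0.022 -0.142  0.155] off [-0.0112  0.0078 -0.066 ] rot [-0.0014  0.0009  0.0002] deg 0.3057089134936317
   q [-0.5  -0.28  2.42  1.15  0.42  0.13]
```

The tool is pushing mostly horizontally (29 N), with friction holding the bar. I'll slide the finger back so friction helps lift, then go on.

Call:
{"fn": "arm_command", "kwargs": {
  "commands": [
    {"offset": [-0.006, -0.001, 0.002], "delta_rot": [0, 0, 0]},
    {"offset": [-0.012, -0.001, 0.003], "delta_rot": [0, 0, 0]},
    {"offset": [-0.014, 0, 0], "delta_rot": [0, 0, 0]}
  ]
}}

```text
time_s: 17.8
position: [0.4932, -0.079, 0.1583]
eef_rot: [[0.786, -0.002, -0.619], [0.0, -1.0, 0.003], [-0.619, -0.002, -0.786]]
force: [-4.1, 4.8, -1.9]
width: 0.0006
```

Run:
```python
from h import *
st();plan([(1.35,38,-.013,.006),(1.2,38,-.013,.006),(1.05,38,-.013,.006),(.9,38,-.013,.006),(.75,38,-.013,.006),(.6,39,-.013,.006)])
```

```text
t 17.8 grasp_d [-0.0742 -0.1463  0.1267] tip_d [-0.0596 -0.1431  0.1149] F_d [-5.   3.8 -1.9] w 0.0005839183477935185 q [-0.55 -0.3   2.53  1.38  0.43 -0.15]
(1.35, 38, -0.013, 0.006) [-0.058 -0.144  0.113] off [0.0023 0.001  0.0006] rot [-0.0002  0.0013  0.0009] deg 0.2812818622713955
   q [-0.55 -0.28  2.53  1.43  0.43 -0.21]
(1.2, 38, -0.013, 0.006) [-0.055 -0.144  0.124] off [-0.0024  0.0015 -0.0093] rot [-0.0002  0.0013  0.0009] deg 0.2812818622713955
   q [-0.54 -0.31  2.52  1.36  0.43 -0.12]
(1.05, 38, -0.013, 0.006) [-0.051 -0.144  0.134] off [-0.0056  0.0024 -0.0197] rot [-0.0002  0.0013  0.0009] deg 0.2812818622713955
   q [-0.54 -0.33  2.51  1.3   0.44 -0.05]
(0.9, 38, -0.013, 0.006) [-0.046 -0.144  0.144] off [-0.0072  0.0035 -0.0305] rot [-0.0002  0.0013  0.0009] deg 0.2812818622713955
   q [-0.53 -0.34  2.49  1.24  0.44  0.01]
(0.75, 38, -0.013, 0.006) [-0.039 -0.144  0.152] off [-0.0073  0.0049 -0.0414] rot [-0.0002  0.0013  0.0009] deg 0.2812818622713955
   q [-0.53 -0.34  2.47  1.2   0.44  0.06]
(0.6, 39, -0.013, 0.006) [-0.031 -0.144  0.16 ] off [-0.0059  0.0066 -0.0532] rot [-0.0002 -0.0043  0.0009] deg 0.7864086128400417
   q [-0.51 -0.33  2.44  1.11  0.44  0.16]
```

Call:
{"fn": "arm_command", "kwargs": {
  "commands": [
    {"offset": [-0.003, 0.001, -0.009], "delta_rot": [0, 0.001, 0.001]},
    {"offset": [-0.006, 0.002, -0.02], "delta_rot": [0, 0.001, 0.001]},
    {"offset": [-0.0075, 0.003, -0.0305], "delta_rot": [0, 0.001, 0.001]},
    {"offset": [-0.0075, 0.005, -0.042], "delta_rot": [0, 0.001, 0.001]},
    {"offset": [-0.006, 0.006, -0.053], "delta_rot": [0, -0.004, 0.001]}
  ]
}}

```text
time_s: 18.3
position: [0.5225, -0.0863, 0.2054]
eef_rot: [[0.779, -0.006, -0.627], [-0.005, -1.0, 0.003], [-0.627, 0.001, -0.779]]
force: [-0.2, -0.5, -3.0]
width: 0.0008
```

Run:
```python
from h import *
st();plan([(.6,39,-.013,.006),(.45,40,-.013,.007),(.3,40,-.013,.008),(.15,40,-.013,.009),(0,40,-.0135,.01),(0,40,-.009,.01)])
```

```text
t 18.3 grasp_d [-0.0442 -0.1476  0.1734] tip_d [-0.0298 -0.1446  0.1615] F_d [-0.1 -0.6 -3. ] w 0.0007753450658564772 q [-0.51 -0.33  2.43  1.1   0.44  0.18]
(0.6, 39, -0.013, 0.006) [-0.031 -0.144  0.16 ] off [ 0.0002 -0.0006  0.002 ] rot [-0.0002 -0.0009 -0.0009] deg 0.2298170186949931
   q [-0.51 -0.33  2.44  1.11  0.44  0.16]
(0.45, 40, -0.013, 0.007) [-0.021 -0.144  0.165] off [ 0.0041  0.0012 -0.0095] rot [-0.0002 -0.0065 -0.0009] deg 1.1748321839552032
   q [-0.5  -0.31  2.4   1.03  0.44  0.25]
(0.3, 40, -0.013, 0.008) [-0.011 -0.144  0.169] off [ 0.0097  0.0033 -0.0192] rot [-0.0002 -0.0065 -0.0009] deg 1.1748321839552032
   q [-0.49 -0.28  2.37  1.02  0.44  0.27]
(0.15, 40, -0.013, 0.009) [ 0.    -0.144  0.172] off [ 0.0167  0.0054 -0.0281] rot [-0.0002 -0.0065 -0.0009] deg 1.1748321839552032
   q [-0.48 -0.25  2.34  1.02  0.43  0.27]
(0, 40, -0.0135, 0.01) [ 0.012 -0.143  0.172] off [ 0.025   0.0076 -0.0355] rot [-0.0002 -0.0065 -0.0009] deg 1.1748321839552032
   q [-0.47 -0.22  2.32  1.03  0.42  0.27]
(0, 40, -0.009, 0.01) [ 0.015 -0.143  0.176] off [ 0.0251  0.0082 -0.0399] rot [-0.0002 -0.0065 -0.0009] deg 1.1748321839552032
   q [-0.47 -0.21  2.31  1.01  0.42  0.29]
```

Call:
{"fn": "arm_command", "kwargs": {
  "commands": [
    {"offset": [0.004, 0.001, -0.0095], "delta_rot": [0, -0.006, -0.001]},
    {"offset": [0.0097, 0.003, -0.019], "delta_rot": [0, -0.006, -0.001]},
    {"offset": [0.017, 0.005, -0.028], "delta_rot": [0, -0.006, -0.001]},
    {"offset": [0.025, 0.008, -0.0355], "delta_rot": [0, -0.006, -0.001]},
    {"offset": [0.027, 0.008, -0.041], "delta_rot": [0, -0.006, -0.001]}
  ]
}}

```text
time_s: 18.8
position: [0.565, -0.0928, 0.2124]
eef_rot: [[0.759, -0.001, -0.651], [0.002, -1.0, 0.003], [-0.651, -0.004, -0.759]]
force: [-39.0, -3.7, -7.6]
width: 0.0008
```

Run:
```python
from h import *
st();plan([(0,40,-.009,.01)])
```

```text
t 18.8 grasp_d [-0.0024 -0.1448  0.1792] tip_d [ 0.0117 -0.1418  0.1668] F_d [-37.4 -11.9  -7.6] w 0.0007579103461478741 q [-0.47 -0.2   2.31  1.01  0.42  0.28]
(0, 40, -0.009, 0.01) [ 0.015 -0.143  0.176] off [-0.0039  0.0019 -0.0077] rot [-0.0003  0.0034  0.0014] deg 0.669899429579183
   q [-0.47 -0.21  2.31  1.01  0.42  0.29]
```

Call:
{"fn": "arm_command", "kwargs": {
  "commands": [
    {"offset": [-0.002, 0, 0.009], "delta_rot": [0, 0, 0]},
    {"offset": [-0.01, 0, 0.016], "delta_rot": [0, 0, 0]},
    {"offset": [-0.03, 0, 0.016], "delta_rot": [0, 0, 0]},
    {"offset": [-0.06, 0, 0.012], "delta_rot": [0, 0, 0]},
    {"offset": [-0.1, 0, 0], "delta_rot": [0, 0, 0]}
  ]
}}

```text
time_s: 19.3
position: [0.4914, -0.0938, 0.2831]
eef_rot: [[0.765, -0.003, -0.644], [-0.001, -1.0, 0.004], [-0.644, -0.002, -0.765]]
force: [1.2, -0.2, 1.1]
width: 0.0005
```

Run:
```python
from h import *
st()
p2,d=r.snapshot('side');p1,d1=r.snapshot('scene')
cv2.imwrite('pics/s5.png',np.hstack([cv2.resize(p2[180:380,200:400],(400,400)),cv2.resize(p1[200:380,240:440],(400,400))]))
for n,p,d in(('side',p2,d),('scene',p1,d1)):
    W=dd(cloud(n,d));hs=cv2.cvtColor(p,cv2.COLOR_BGR2HSV);m=(hs[...,0]>5)&(hs[...,0]<16)&(hs[...,1]>150)&(hs[...,2]>110)&(d>0)&(W[...,2]>.08)&(W[...,2]<.23)&(W[...,0]>-.09)&(W[...,0]<.06)&(W[...,1]<-.04)&(W[...,1]>-.18)
    q=W[m];print(n,len(q),np.median(q,0).round(3) if len(q) else '')
```

```text
t 19.3 grasp_d [-0.0739 -0.1614  0.2502] tip_d [-0.0597 -0.1584  0.238 ] F_d [1.2 0.  1.1] w 0.0004590372724208884 q [-0.59 -0.58  2.42  0.75  0.67  0.54]
side 114 [ 0.013 -0.105  0.194]
scene 231 [ 0.017 -0.107  0.194]
```

View pics/s5.png

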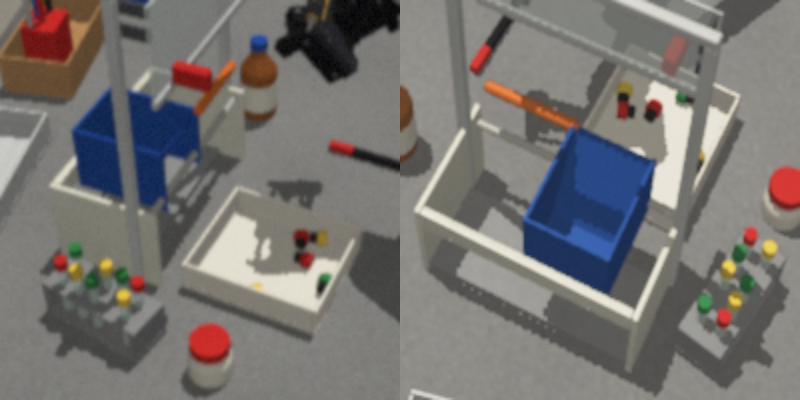

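The bin is home and empty, the bar is back at its home height, and all five stoppers are still in the tray. Next I'll push the sash down from above the handle.

Run:
```python
from h import *
import h
from kin import ik
o=r.get_obs()
for yaw in(0,12):
  for t in(50,60,68):
    h.YAW=yaw
    qj=o['qpos']
    for g in((-.10,-.06,.38),(-.038,.043,.37),(-.038,.043,.25),(-.038,.043,.12)):
        R=h.ori(t);x=w(g)-.07*R[:,0];qj,c=ik(x,R,qj);print(yaw,t,g,qj.round(2),round(c,6))
h.YAW=0;go((-.10,-.06,.39),60,.07)
```

```text
0 50 (-0.1, -0.06, 0.38) [-0.07 -0.63  2.11 -0.12  0.98  1.75] 0.0
0 50 (-0.038, 0.043, 0.37) [ 0.17 -0.33  1.93 -0.31  0.91  2.07] 0.0
0 50 (-0.038, 0.043, 0.25) [ 0.17 -0.25  2.09 -0.4   0.68  2.19] 0.0
0 50 (-0.038, 0.043, 0.12) [ 0.17 -0.05  2.19 -0.65  0.41  2.48] 0.0
0 60 (-0.1, -0.06, 0.38) [-0.09 -0.5   1.96 -0.07  1.16  1.71] 0.0
0 60 (-0.038, 0.043, 0.37) [ 0.13 -0.23  1.78 -0.19  1.1   1.96] 0.0
0 60 (-0.038, 0.043, 0.25) [ 0.13 -0.17  1.96 -0.22  0.87  2.02] 0.0
0 60 (-0.038, 0.043, 0.12) [ 0.13 -0.01  2.07 -0.31  0.6   2.13] 0.0
0 68 (-0.1, -0.06, 0.38) [-0.1  -0.39  1.85 -0.05  1.3   1.69] 0.0
0 68 (-0.038, 0.043, 0.37) [ 0.1  -0.14  1.67 -0.12  1.25  1.9 ] 0.0
0 68 (-0.038, 0.043, 0.25) [ 0.1  -0.09  1.84 -0.14  1.02  1.94] 0.0
0 68 (-0.038, 0.043, 0.12) [ 0.1   0.05  1.97 -0.17  0.76  1.99] 0.0
12 50 (-0.1, -0.06, 0.38) [-0.22 -0.67  2.12  0.16  1.    1.32] 0.0
12 50 (-0.038, 0.043, 0.37) [ 0.06 -0.38  1.97 -0.05  0.86  1.65] 0.0
12 50 (-0.038, 0.043, 0.25) [ 0.06 -0.3   2.13 -0.07  0.62  1.67] 0.0
12 50 (-0.038, 0.043, 0.12) [ 0.06 -0.1   2.24 -0.13  0.31  1.74] 0.0
12 60 (-0.1, -0.06, 0.38) [-0.19 -0.52  1.97  0.1   1.17  1.37] 0.0
12 60 (-0.038, 0.043, 0.37) [ 0.05 -0.26  1.81 -0.03  1.07  1.63] 0.0
12 60 (-0.038, 0.043, 0.25) [ 0.05 -0.2   1.99 -0.04  0.84  1.64] 0.0
12 60 (-0.038, 0.043, 0.12) [ 0.05 -0.04  2.1  -0.05  0.55  1.66] 0.0
12 68 (-0.1, -0.06, 0.38) [-0.17 -0.4   1.86  0.06  1.31  1.4 ] 0.0
12 68 (-0.038, 0.043, 0.37) [ 0.04 -0.16  1.69 -0.02  1.23  1.63] 0.0
12 68 (-0.038, 0.043, 0.25) [ 0.04 -0.11  1.86 -0.02  1.    1.63] 0.0
12 68 (-0.038, 0.043, 0.12) [ 0.04  0.03  1.99 -0.03  0.74  1.64] 0.0
off [-0.1013 -0.1128 -0.1215] rot [ 0.0523 -0.1158  0.0413] deg 24.06062528329204
```

Call:
{"fn": "arm_command", "kwargs": {
  "commands": [
    {"offset": [-0.025, -0.023, -0.024], "delta_rot": [0.01, -0.023, 0.008]},
    {"offset": [-0.045, -0.046, -0.048], "delta_rot": [0.02, -0.046, 0.016]},
    {"offset": [-0.065, -0.068, -0.073], "delta_rot": [0.031, -0.07, 0.025]},
    {"offset": [-0.085, -0.09, -0.097], "delta_rot": [0.042, -0.093, 0.033]},
    {"offset": [-0.101, -0.113, -0.121], "delta_rot": [0.052, -0.116, 0.041]}
  ]
}}

```text
time_s: 19.9
position: [0.4916, 0.0015, 0.4147]
eef_rot: [[0.48, -0.205, -0.853], [-0.094, -0.979, 0.182], [-0.872, -0.007, -0.489]]
force: [1.5, -0.5, -0.0]
width: 0.0007
```

Run:
```python
from h import *
import h
h.YAW=0
st();b=go((-.036,.043,.37),60,.07);go((-.036,.043,.12),60,.07,b)
```

```text
t 19.9 grasp_d [-0.107  -0.0759  0.3702] tip_d [-0.0977 -0.0757  0.3537] F_d [ 1.5 -0.2 -0. ] w 0.0006586391441371649 q [-0.14 -0.5   2.01 -0.03  1.12  1.64]
off [ 0.0171 -0.1191 -0.0612] rot [0.0008 0.0039 0.003 ] deg 0.8905547216166607
off [0.2165 0.     0.125 ] rot [0. 0. 0.] deg 0.0
```

Call:
{"fn": "arm_command", "kwargs": {
  "commands": [
    {"offset": [-0.005, -0.03, -0.015], "delta_rot": [0, 0.002, 0.001]},
    {"offset": [0, -0.07, -0.03], "delta_rot": [0.001, 0.004, 0.003]},
    {"offset": [0.01, -0.1, -0.045], "delta_rot": [0.001, 0.004, 0.003]},
    {"offset": [0.017, -0.119, -0.061], "delta_rot": [0.001, 0.004, 0.003]},
    {"offset": [0.017, -0.119, -0.061], "delta_rot": [0.001, 0.004, 0.003]}
  ]
}}

```text
time_s: 20.4
position: [0.5781, 0.1079, 0.4298]
eef_rot: [[0.492, -0.204, -0.846], [-0.101, -0.979, 0.177], [-0.865, -0.002, -0.502]]
force: [0.1, 0.1, 0.1]
width: 0.0006
```

Run:
```python
from h import *
import h
h.YAW=0
st();go((-.036,.043,.335),60,.07);go((-.036,.043,.2),60,.07);go((-.036,.043,.122),60,.07)
```

```text
t 20.4 grasp_d [-0.0443  0.0462  0.3857] tip_d [-0.0347  0.0463  0.3693] F_d [0.1 0.2 0.1] w 0.0006420414580831243 q [ 0.13 -0.22  1.78 -0.18  1.09  1.95]
off [0.029  0.003  0.0182] rot [ 0.0018 -0.0009  0.0017] deg 0.474163727625033
off [0.1457 0.0032 0.086 ] rot [ 0.0018 -0.0009  0.0017] deg 0.474163727625033
off [0.2132 0.0033 0.1252] rot [ 0.0018 -0.0009  0.0017] deg 0.474163727625033
```

Call:
{"fn": "arm_command", "kwargs": {
  "commands": [
    {"offset": [0.025, 0.003, 0.015], "delta_rot": [0.002, -0.001, 0.002]},
    {"offset": [0.05, 0.003, 0.03], "delta_rot": [0.002, -0.001, 0.002]},
    {"offset": [0.08, 0.003, 0.047], "delta_rot": [0.002, -0.001, 0.002]},
    {"offset": [0.113, 0.003, 0.066], "delta_rot": [0.002, -0.001, 0.002]},
    {"offset": [0.146, 0.003, 0.086], "delta_rot": [0.002, -0.001, 0.002]}
  ]
}}

```text
time_s: 20.9
position: [0.5763, 0.1027, 0.2628]
eef_rot: [[0.494, -0.216, -0.842], [-0.108, -0.976, 0.187], [-0.863, -0.002, -0.506]]
force: [3.9, -0.0, 4.8]
width: 0.0004
```

Run:
```python
from h import *
import h
h.YAW=0
st();go((-.036,.043,.2),60,.07);go((-.036,.043,.13),60,.07);go((-.036,.043,.12),60,.07)
```

```text
t 20.9 grasp_d [-0.0447  0.0403  0.2188] tip_d [-0.0351  0.0403  0.2024] F_d [3.8 0.8 4.8] w 0.00042099460904182793 q [ 0.12 -0.12  2.01 -0.24  0.76  2.04]
off [ 0.0016 -0.0026  0.0015] rot [-0.0015 -0.0021 -0.0003] deg 0.4784052119842002
off [ 0.062  -0.0025  0.0369] rot [-0.0015 -0.0021 -0.0003] deg 0.4784052119842002
off [ 0.0706 -0.0025  0.042 ] rot [-0.0015 -0.0021 -0.0003] deg 0.4784052119842002
```

Call:
{"fn": "arm_command", "kwargs": {
  "commands": [
    {"offset": [0.02, -0.002, 0.012], "delta_rot": [0, 0, 0]},
    {"offset": [0.04, -0.002, 0.024], "delta_rot": [0, 0, 0]},
    {"offset": [0.053, -0.002, 0.031], "delta_rot": [0, 0, 0]},
    {"offset": [0.062, -0.002, 0.037], "delta_rot": [0, 0, 0]},
    {"offset": [0.067, -0.002, 0.04], "delta_rot": [0, 0, 0]}
  ]
}}

```text
time_s: 21.4
position: [0.5756, 0.104, 0.1882]
eef_rot: [[0.492, -0.217, -0.843], [-0.112, -0.976, 0.187], [-0.863, 0.002, -0.505]]
force: [-59.5, -2.7, 76.4]
width: 0.0004
```

Run:
```python
from h import *
st()
```

```text
t 21.4 grasp_d [-0.0457  0.0412  0.1442] tip_d [-0.0361  0.0411  0.1278] F_d [-57.5 -15.2  76.4] w 0.0004288457212359827 q [ 0.12 -0.02  2.07 -0.3   0.61  2.12]
```

The sash has hit its lower stop firmly, at about 95 N, so I'm backing off at once.

Call:
{"fn": "arm_command", "kwargs": {
  "commands": [
    {"offset": [-0.01, 0, -0.006], "delta_rot": [0, 0, 0]},
    {"offset": [-0.025, 0, -0.012], "delta_rot": [0, 0, 0]},
    {"offset": [-0.06, 0, -0.012], "delta_rot": [0, 0, 0]},
    {"offset": [-0.105, 0, 0], "delta_rot": [0, 0, 0]},
    {"offset": [-0.15, 0, 0.02], "delta_rot": [0, 0, 0]}
  ]
}}

```text
time_s: 21.9
position: [0.4837, 0.1245, 0.3049]
eef_rot: [[0.49, -0.218, -0.844], [-0.11, -0.976, 0.188], [-0.865, 0.0, -0.502]]
force: [-0.5, 1.0, 0.6]
width: 0.0003
```

Run:
```python
from h import *
st()
z=np.load('pics/side0.npz')
p2,d=r.snapshot('side');p1,d1=r.snapshot('scene')
cv2.imwrite('pics/s6.png',np.hstack([cv2.resize(p2[160:400,180:420],(400,400)),cv2.resize(p1[180:380,220:460],(400,400))]))
for n,p,d in(('old',z['p'],z['d']),('new',p2,d)):
    W=dd(cloud('side',d));hs=cv2.cvtColor(p,cv2.COLOR_BGR2HSV);m=((hs[...,0]<6)|(hs[...,0]>174))&(hs[...,1]>120)&(d>0)&(W[...,0]>-.07)&(W[...,0]<.0)&(W[...,1]>.02)&(W[...,1]<.07)&(W[...,2]>.06)
    q=W[m];print(n,len(q),np.percentile(q,[2,50,90,98],axis=0).round(3).tolist())
p,d=r.snapshot('wrist');W=dd(cloud('wrist',d));hs=cv2.cvtColor(p,cv2.COLOR_BGR2HSV);m=((hs[...,0]<6)|(hs[...,0]>174))&(hs[...,1]>150)&(d>0)&(W[...,0]>-.07)&(W[...,0]<.0)&(W[...,1]>.02)&(W[...,1]<.07)&(W[...,2]>.06)
q=W[m];print('wrist',len(q),np.percentile(q,[2,50,90,98],axis=0).round(3).tolist() if len(q) else '')
for n,pp,dn,do in(('side',p2,None,None),):
    W=dd(cloud(n,z['d']))
```

```text
t 21.9 grasp_d [-0.1401  0.0419  0.2608] tip_d [-0.1306  0.0418  0.2444] F_d [-0.7  0.8  0.6] w 0.00033024615742374426 q [ 0.21 -0.38  2.14 -0.27  0.92  2.11]
old 169 [[-0.052, 0.035, 0.118], [-0.032, 0.049, 0.136], [-0.013, 0.053, 0.14], [-0.008, 0.054, 0.142]]
new 165 [[-0.052, 0.037, 0.103], [-0.032, 0.05, 0.121], [-0.013, 0.053, 0.125], [-0.009, 0.054, 0.127]]
wrist 706 [[-0.053, 0.034, 0.111], [-0.033, 0.041, 0.123], [-0.014, 0.046, 0.124], [-0.01, 0.047, 0.124]]
```

View pics/s6.png

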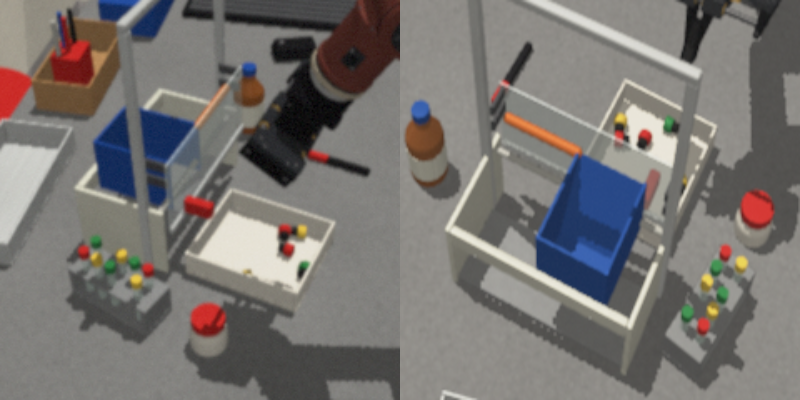

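The sash is fully down (handle top at 0.124 m, against 0.125 nominal), the bin is home and empty, and five stoppers are in the tray. The arm is clear of everything.

Run:
```python
from rig import r
print(r.close_job())
```

```text
the job is handed in; nothing more can be done
None
```

The job is done and handed in at about 22 s of the 72 s allowed. I raised the sash by its handle to the stop, pulled the bin down to its stop, and all five stoppers tipped into the tray. I then pushed the empty bin back home and pushed the sash down again.

**Last checks**
- **Sash:** the handle top measured 0.124 m against 0.125 nominal, so it is fully down.
- **Bin:** empty. The bar was back at its home position after the push, and the last picture still shows it home.
- **Stoppers and bench:** all five are in the tray. By eye in the last picture, the tray, rack, pot, bottle and marker had not moved; I did not measure them. The timer, scanner and mouse were outside that crop.
- **Robot:** the arm stood clear, with wrist force about 1 N.

**What went less cleanly**
- **Sash at the start:** it was about 12 mm up, not fully down.
- **First hooking try:** it ran joint 6 to about its limit (-2.68 rad) and left a 15–18 N contact, probably with the raised sash. I backed off and hooked the bar with the wrist turned half round.
- **Bin return:** the finger stuck on the bar briefly at about 29 N. It peaked at about 40 N when the bin met its home stop.
- **Sash landing:** it met its lower stop hard, with about 97 N at the wrist, under the 120 N limit. I backed off at once.

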